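Send the power module over the rocker chute to the test station

ROBOT

A 6-joint arm with a two-finger parallel gripper is mounted at the origin on the work surface. World frame = base frame: x ahead of the robot, y to its left, z up, the work surface at z = 0. Lengths are in m, angles in degrees, forces in N, time in s.
With the tool pointing down it reaches from about 0.375 to 0.9 m from the base axis. Payload 3.1 kg.
Tool frame: the origin (TCP) lies between the finger pads; the fingertips stand 11 mm ahead of it and the grasp point (between the pads) lies 8 mm behind it; x points along the fingers, y is the direction in which the jaws open and shut, and the axes are right-handed (so a half turn about x gives the same grasp; the last joint's range is limited). The gripper opens to 87 mm and grips with 3 to 60 N. Pads are 19 mm wide; open, the fingers measure 117 mm over their backs; the gripper's body (75 mm by 190 mm) begins 51 mm behind the grasp point.
Start: joints at [54.574, 30.224, 82.088, -0, 67.689, -10.227], TCP at [0.266, 0.566, 0.234] pointing down, gripper open.
Joint ranges: [-176.69, 176.69], [-43.24, 126.21], [12.49, 139.97], [-82, 262], [0, 151.66], [-163.58, 163.58]. Speed limits (degrees/s): [159.86, 159.86, 180, 180, 180, 180].

INTERFACE

Orientations are given as a 3x3 rotation matrix whose columns are the frame's x, y, z axes.
In Python, from rig import bot gives the robot as it stands.
- The arm moves only by the shell command python3 -m inch 'ROWS' [OPENING]. ROWS is a JSON object of lists of equal length, an entry for each row: "dp": the shift along the tool's x, y, z in mm, a list of three; "yaw": the turn about the tool's x in degrees. In form: {"dp": [[tx, ty, tz], ...], "yaw": [yaw, ...]}. A call has 1 to 20 rows; each row shifts and turns the commanded pose from where the row before left it, along the tool's axes as they then stand; what a row does not reach is not made up. A row lasts 1/12 s, in which the tool goes at most 41.7 mm and 7.16 degrees, less where a joint would pass 70% of its speed; a pose out of reach is approached as far as the arm can. A call is refused whole if a number of a shift passes 41.7 or a number of a turn 7.16, either way. A call with a gripper value outside its range is refused whole. OPENING is the finger opening in mm, from 0 to 87, set as the call begins (- or left out, the last holds). The fingers move at their own pace and stop on an object; the grip force is fixed at half the most. Time passes only in rows, so rows that do not move let the fingers close. It gives the time, the measured TCP pose, the force and the opening at its end, in the units of the state.
- bot.read_state(): the state, without advancing time (a new reading comes with each control period).
- bot.capture(name): name is "scene" or "top"; returns a dict with "color" (480x640x3 uint8, red, green, blue), "intrinsics" (3x3 intrinsics, pixels), "pose" (4x4, takes a point from camera to world coordinates). Camera axes: x right, y down, z forward; pixel columns grow to the right and rows downward; lengths in m; the calibration is good to about 2 mm. A picture is of the moment at which its call begins. There is no depth.
- bot.hand_in(): hands the job in, once; it reports no verdict.
The state is a dict: "time_s": time; "joint_positions": joint angles; "qvel": joint speeds; "tau": joint torques, N m; "position": TCP position; "tcp_rot": TCP orientation; "force": force on the tool from outside, world axes, zero at the start; "moment": the same for the moment, N m; "opening": opening from 0.0 (shut) to 1.0 (fully open).
Only numpy, scipy, OpenCV 4.12 (cv2) and the standard library are available. Lean on these libraries where they do the work, as an engineer would, in place of code of your own. Each camera call takes 0.05 s, during which the arm holds its last target.

TASK

Unhook the larger, fin-topped power module from the hanger plate (it hangs by the keyhole in its back), set it down gently on the near half of the rocker tray and let go. Then nudge it slowly forward, bit by bit and without shoving, until its own weight tips the tray and it slides down to the test station's bumper: take the hand away as soon as the tray starts to go, and never push on the tray or chute itself. Leave the smaller module hanging and everything else where it is.

Things in the scene. Friction and masses are not known exactly. Their poses are not given: they have to be found in the camera images.
- module: The power module: aluminium box 60 mm wide (y), 66 high (z), finned top, connectors on its front. Origin in its underside, mid-width; front face at x = -42 mm, back face at +48 (box to +28, then a bracket as wide). Mass 0.42 to 0.84 kg, centre of mass at x = -5, z = 32. It hangs by its back on either outer screw of the hanger, drooping forward 2.5 degrees, underside 54 mm above the bench.
- keyhole (a point): Centre of the wide end (22 x 22 mm) of the keyhole in the module's 4 mm thick back plate, unseen from the front; a slot 12 mm wide runs up from it and hangs on the screw 22 mm above this point. To free the module, raise it 22 mm (within 2.5) so that the screw's head stands in the wide end, then draw it straight off the plate, by more than 12 mm. Axes as the module's.
- choke: The smaller module, to be left hanging on the hanger's other outer screw: same bracket and depth, but 44 mm wide, 54 mm high, with a plain flat top. Origin in its underside; faces as for the module.
- hanger: Upright steel plate fixed to the bench, 250 mm wide (y), 124 high, 4 thick. Origin on the bench under the middle of its front face, which looks to -x. Three headed screws stick out of the front at y = -75, 0, +75 mm, 107 mm up: neck 8 mm thick, 6.5 long; head 16 across, 4 thick. The modules' backs lie against the plate, their axes parallel to its own. A foot 100 mm deep lies behind it.
- chute: Rocker chute fixed to the bench: frame 128 mm wide with the pivoting tray and, after it, a fixed slide. Origin on the bench under the tray's axle; +x runs along it from the near end to the test station. Axle along y, 105 mm up, between posts at y = +-54 mm (tops 107 mm up). The slide falls 13 degrees from x = 139 to a bumper at 300 mm, where the module rests with its origin at x = 230 to 265, about 37 mm up.
- tray_bed (a point): Point on the tray's slippery white bed (low friction; the module stays where it is left) right above the axle, 12 mm from it. x along the bed to the station, z square to the bed. The bed runs from x = -133 mm (near end, where a stop plate rises 26 mm above it) to +135 (open end); side guides 12 mm high, 74 apart. The near half is x below 0.
- tray (a joint): Tilt of the tray, rad: 0 at rest, held by a counterweight leaning 4 degrees back to the near end; 0.07 level; 0.436 fully tipped. Damped: it takes 0.5 to 2.5 s to go over. Module and counterweight differ in mass each time: it goes over when the module's origin is anywhere from 25 to 100 mm past the axle, not before, and swings back to 0 when the module has left it.
- spool: Black solder spool standing on the bench, 56 mm across, 46 mm high; origin in its underside. Leave it.
- driver: Screwdriver lying on the bench, 190 mm long, origin near its middle. Leave it.
Things that resemble listed ones, but are neither listed nor needed, are in the scene too. Leave any brown look-alike of the module alone.

How it is judged:
By the outcome, as a careful person would: the job done as asked, in the order asked, and still so for the second after the job is handed in, with the robot touching nothing.
It also fails if it takes over 72 s, if anything falls off the work surface, if the arm or the gripper's body presses on something with over 40 N, if the wrist force passes 120 N, or if a joint passes its speed limit or range.

## Working session

There is one attempt and no reset: what is moved stays moved. The work goes in short steps, Python scripts to look and compute and a shell command to move; the robot and the scene stay as the last step left them, time stands still between calls to the robot, and variables do not carry over. Pictures are saved under pics/ and viewed, and the job is handed in when it is done.

```bash
ls; mkdir -p pics; python3 - <<'E'
from rig import bot
import cv2
for n in("scene","top"):
    c=bot.capture(n); cv2.imwrite(f"pics/{n}0.png",c["color"][:,:,::-1]); print(n,c["intrinsics"].tolist(),c["pose"].round(4).tolist())
s=bot.read_state(); print({k:(s[k]) for k in("time_s","position","tcp_rot","force","opening")})
E
```

```text
pics
scene [[573.0387234240936, 0.0, 312.5312341672019], [0.0, 573.0387234240936, 235.86468614301634], [0.0, 0.0, 1.0]] [[-0.3553, 0.7229, -0.5926, 1.217], [0.9347, 0.2799, -0.219, 0.2216], [0.0076, -0.6317, -0.7751, 1.0279], [0.0, 0.0, 0.0, 1.0]]
top [[471.2364480243596, 0.0, 316.3591601796264], [0.0, 471.2364480243596, 236.61130305677156], [0.0, 0.0, 1.0]] [[0.0099, -0.9959, 0.0903, 0.4409], [-0.9997, -0.0117, -0.0192, -0.0306], [0.0201, -0.0901, -0.9957, 0.9308], [0.0, 0.0, 0.0, 1.0]]
{'time_s': 0.1, 'position': array([0.26569416, 0.5650107 , 0.23266118]), 'tcp_rot': array([[-1.12158540e-03,  4.25734775e-01,  9.04847304e-01],
       [-1.61167931e-03,  9.04845928e-01, -4.25736126e-01],
       [-9.99998072e-01, -1.93582310e-03, -3.28714055e-04]]), 'force': array([-0.16281244,  0.94347205, -0.79117919]), 'opening': 1.0021185488378315}
```

View pics/scene0.png

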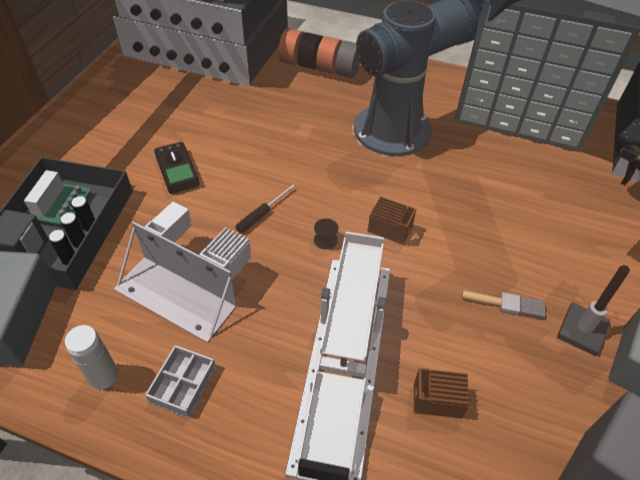

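View pics/top0.png

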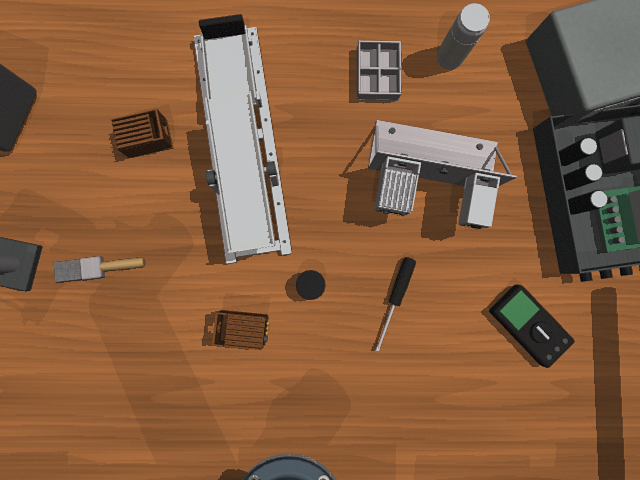

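In the scene picture the silver fin-topped module hangs at scene (227,250) / top (398,188), and the plain-topped choke hangs at scene (168,222) / top (480,200). There are brown look-alikes at top (140,132) and (238,330). The silver finned module fits the description. I'll enlarge crops to confirm.

```bash
python3 - <<'E'
import cv2,numpy as np
a=cv2.imread("pics/top0.png")[105:245,330:530]; b=cv2.imread("pics/scene0.png")[190:350,100:300]
cv2.imwrite("pics/cropt.png",cv2.resize(a,None,fx=4,fy=4,interpolation=cv2.INTER_CUBIC))
cv2.imwrite("pics/crops.png",cv2.resize(b,None,fx=3.75,fy=3.75,interpolation=cv2.INTER_CUBIC))
c=cv2.imread("pics/top0.png")[5:275,170:310]
cv2.imwrite("pics/cropc.png",cv2.resize(c,None,fx=2.2,fy=2.2,interpolation=cv2.INTER_CUBIC))
c=cv2.imread("pics/scene0.png")[220:480,270:410]
cv2.imwrite("pics/cropcs.png",cv2.resize(c,None,fx=2.3,fy=2.3,interpolation=cv2.INTER_CUBIC))
E
```

```text
(no output)
```

View pics/cropt.png

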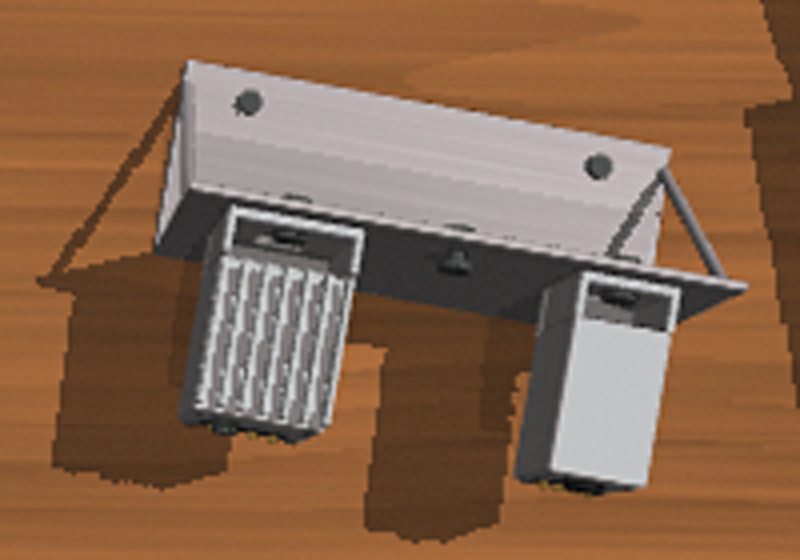

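View pics/crops.png

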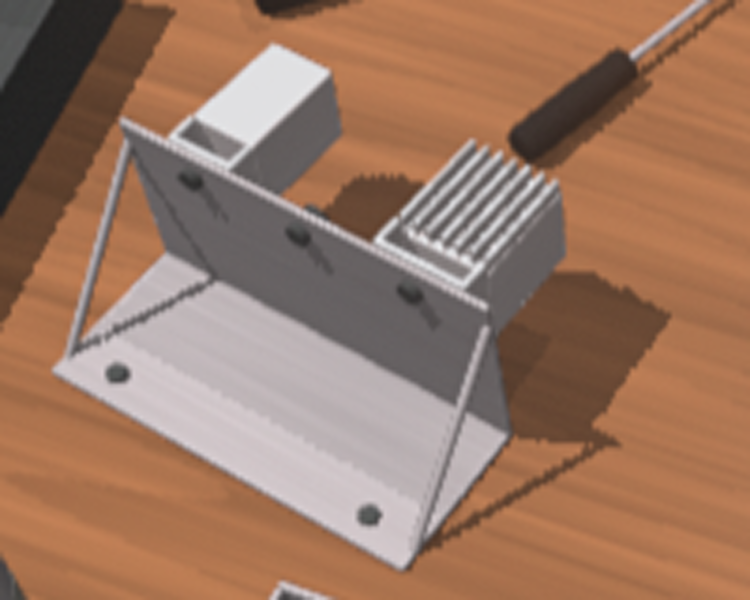

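View pics/cropc.png

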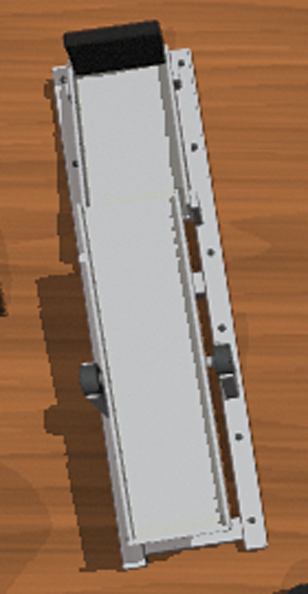

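View pics/cropcs.png

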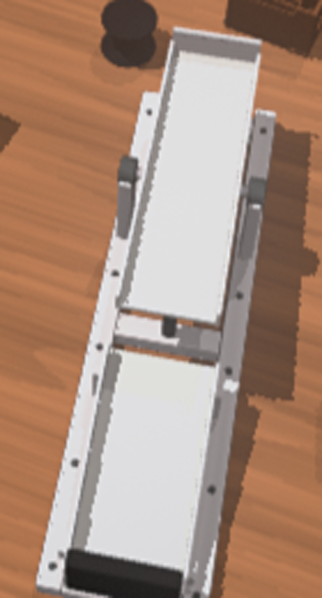

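The enlarged crops confirm it. The finned silver module is at top (398,188), to the left of the plain choke, and is the wider one with six fins. Next I triangulate corners across both views.

```bash
cat > h.py <<'E'
import numpy as np,cv2
from rig import bot
CAL={"scene":([573.0387234240936,312.5312341672019,235.86468614301634],np.array([[-0.3553, 0.7229, -0.5926, 1.217], [0.9347, 0.2799, -0.219, 0.2216], [0.0076, -0.6317, -0.7751, 1.0279]])),
"top":([471.2364480243596,316.3591601796264,236.61130305677156],np.array([[0.0099, -0.9959, 0.0903, 0.4409], [-0.9997, -0.0117, -0.0192, -0.0306], [0.0201, -0.0901, -0.9957, 0.9308]]))}
def ray(n,p):
    (f,cx,cy),P=CAL[n]; d=P[:,:3]@np.array([(p[0]-cx)/f,(p[1]-cy)/f,1.]); return P[:,3],d/np.linalg.norm(d)
def tri(ps,pt):
    o1,d1=ray("scene",ps);o2,d2=ray("top",pt)
    t=np.linalg.lstsq(np.c_[d1,-d2],o2-o1,rcond=None)[0]
    a=o1+t[0]*d1;b=o2+t[1]*d2; return (a+b)/2,np.linalg.norm(a-b)*1000
def onz(n,p,z):
    o,d=ray(n,p); return o+d*(z-o[2])/d[2]
def proj(n,X):
    (f,cx,cy),P=CAL[n]; q=P[:,:3].T@(np.asarray(X)-P[:,3]); return np.array([f*q[0]/q[2]+cx,f*q[1]/q[2]+cy])
def rot(R): return [R[:,i].round(3).tolist() for i in range(3)]
E
python3 - <<'E'
from h import *
T=lambda x,y:(330+x/4,105+y/4)
S=lambda x,y:(100+x/3.75,190+y/3.75)
C=lambda x,y:(170+x/2.2,5+y/2.2)
D=lambda x,y:(270+x/2.3,220+y/2.3)
L={"plate choke end":(S(123,122),T(745,288)),"plate mod end":(S(488,306),T(190,188)),
"foot mod":(S(403,568),T(190,62)),"foot choke":(S(55,370),T(668,152)),
"brk L(mod end)":(S(485,280),T(232,207)),"brk R":(S(378,238),T(363,232)),
"front top L":(S(560,184),T(196,412)),"front top R":(S(474,141),T(325,428)),
"choke brk L":(S(238,170),T(585,275)),"choke front R":(S(272,45),T(645,487)),
"stop L(+y)":(D(262,42),C(126,545)),"stop R":(D(175,30),C(241,527)),
"tray far +y":(D(222,322),C(84,203)),"tray far -y":(D(118,310),C(178,196)),
"bumper +y top":(D(182,570),C(66,35)),"bumper -y top":(D(67,550),C(159,22)),
"hub +y":(D(257,185),C(90,375)),"hub -y":(D(127,165),C(222,357)),
"spool":((326,228),(310,285))}
for k,(s,t) in L.items():
    p,e=tri(s,t); print(k,(p*1000).round(1),round(e,1))
E
```

```text
plate choke end [ 623.9 -397.   119.6] 1.6
plate mod end [ 665.  -152.1  121. ] 0.3
foot mod [ 7.635e+02 -1.695e+02  3.000e-01] 2.3
foot choke [ 7.209e+02 -4.139e+02 -4.000e-01] 1.4
brk L(mod end) [ 653.9 -164.6  125.3] 11.0
brk R [ 646.1 -227.2  120.9] 2.7
front top L [ 567.8 -157.   106.9] 0.2
front top R [ 560.6 -212.8  111.7] 0.5
choke brk L [ 628.8 -325.   116. ] 6.3
choke front R [ 536.3 -354.6  110.1] 0.9
stop L(+y) [484.4 104.5 130.1] 0.3
stop R [497.8  22.4 126. ] 11.9
tray far +y [755.  148.9 128.8] 7.1
tray far -y [767.2  73.4 117.7] 1.9
bumper +y top [921.4 177.5  81.9] 4.0
bumper -y top [936.3  98.1  79.6] 2.2
hub +y [619.7 140.2 116. ] 2.0
hub -y [637.   34.7 112.6] 0.6
spool [430.3 -36.9  41.1] 0.4
```

Plate width comes out at 248 mm, the foot at z≈0 and the plate top at 121, so the geometry agrees with the text to within about 3 mm. Hanger yaw is about -9.7°, and chute yaw about +9.8°. I turn first, then travel at height.

```bash
python3 -m inch '{"dp":[[0,0,0],[0,0,0],[0,0,0]],"yaw":[-5.2,-5.2,-5.1]}' 87 && python3 -m inch '{"dp":[[0,-15,10],[0,-30,20],[0,-30,20],[0,-30,20],[0,-30,20],[0,-30,20],[0,-30,20],[0,-30,20],[0,-30,20],[0,-30,20],[0,-30,20],[0,-30,20]],"yaw":[0,0,0,0,0,0,0,0,0,0,0,0]}'
```

```text
time_s: 0.35
position: [0.2658, 0.5652, 0.2329]
tcp_rot: [[-0.001, 0.164, 0.986], [-0.001, 0.986, -0.164], [-1.0, -0.001, -0.001]]
force: [0.2, 0.6, -0.5]
opening: 1.002
time_s: 1.35
position: [0.4348, 0.185, 0.2334]
tcp_rot: [[-0.0, 0.168, 0.986], [-0.0, 0.986, -0.168], [-1.0, -0.0, -0.0]]
force: [-0.1, 1.6, 0.3]
opening: 0.999
```

```bash
cat > tgt.py <<'E'
import sys
from h import *
s=bot.read_state(); R=s["tcp_rot"]; p=s["position"]*1000
print("t",s["time_s"],"p",p.round(1),"yang",np.degrees(np.arctan2(R[1,1],R[0,1])).round(2),"xax",R[:,0].round(4),"F",s["force"].round(2),"op",round(s["opening"]*87,1),"q",np.round(s["joint_positions"],1))
if len(sys.argv)>3:
    print("tool dp",(R.T@(np.array(list(map(float,sys.argv[1:4])))-p)).round(1))
E
python3 tgt.py 602 -191.4 232
```

```text
t 1.35 p [434.8 185.  233.4] yang 80.3 xax [-5.e-04 -0.e+00 -1.e+00] F [-0.09  1.6   0.28] op 86.9 q [  9.5  18.6 103.3   0.   58.1 -70.8]
tool dp [   1.3 -342.9  228.2]
```

```bash
python3 -m inch '{"dp":[[0,-30,20],[0,-30,20],[0,-30,20],[0,-30,20],[0,-30,20],[0,-30,20],[0,-30,20],[0,-30,20],[0,-30,20],[0,-30,20],[0,-28,18],[0,-15,10],[0,0,0],[0,0,0]],"yaw":[0,0,0,0,0,0,0,0,0,0,0,0,0,0]}'; python3 tgt.py 602 -191.4 90
```

```text
time_s: 2.52
position: [0.6012, -0.1904, 0.2326]
tcp_rot: [[-0.002, 0.17, 0.985], [0.001, 0.985, -0.17], [-1.0, 0.001, -0.002]]
force: [0.4, -0.1, -0.6]
opening: 0.998
t 2.5167 p [ 601.2 -190.4  232.6] yang 80.2 xax [-0.0016  0.0013 -1.    ] F [ 0.39 -0.06 -0.61] op 86.9 q [ -27.7   30.8   81.2    0.    68.1 -107.9]
tool dp [142.6  -1.    1.2]
```

```bash
python3 -m inch '{"dp":[[25,-1,1],[30,0,0],[20,0,0],[0,0,0]],"yaw":[0,0,0,0]}'; python3 - <<'E'
from h import *
for n in("scene","top"):
    c=bot.capture(n)["color"][:,:,::-1]
    a=c[105:245,330:530] if n=="top" else c[190:350,100:300]
    cv2.imwrite(f"pics/a_{n}.png",cv2.resize(a,None,fx=3.75,fy=3.75,interpolation=cv2.INTER_CUBIC))
E
python3 tgt.py 602 -191.4 90
```

```text
time_s: 2.85
position: [0.5984, -0.1874, 0.1539]
tcp_rot: [[-0.01, 0.167, 0.986], [0.006, 0.986, -0.167], [-1.0, 0.004, -0.011]]
force: [-1.4, 0.2, -0.0]
opening: 0.999
t 2.95 p [ 601.6 -189.3  158.2] yang 80.38 xax [-0.0023  0.0014 -1.    ] F [-0.19  0.47  0.71] op 87.0 q [ -27.6   35.8   85.1    0.    59.3 -108. ]
tool dp [68.2 -2.1  0.9]
```

View pics/a_scene.png

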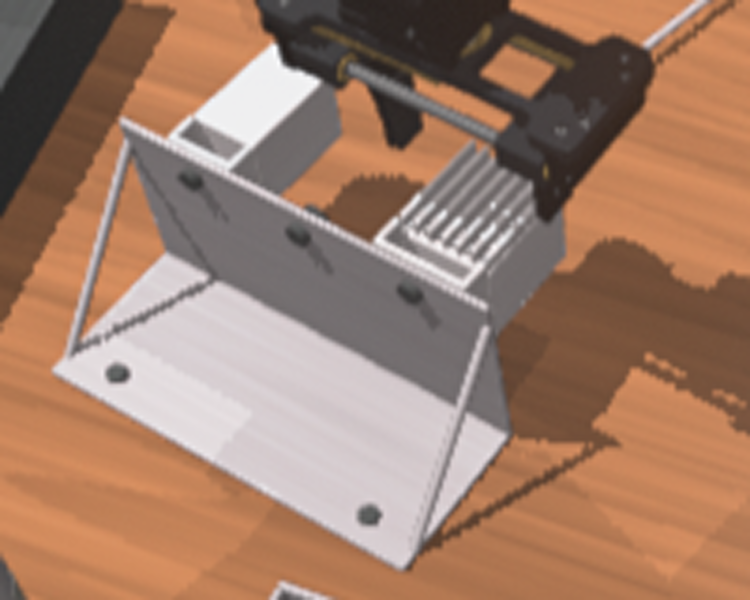

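View pics/a_top.png

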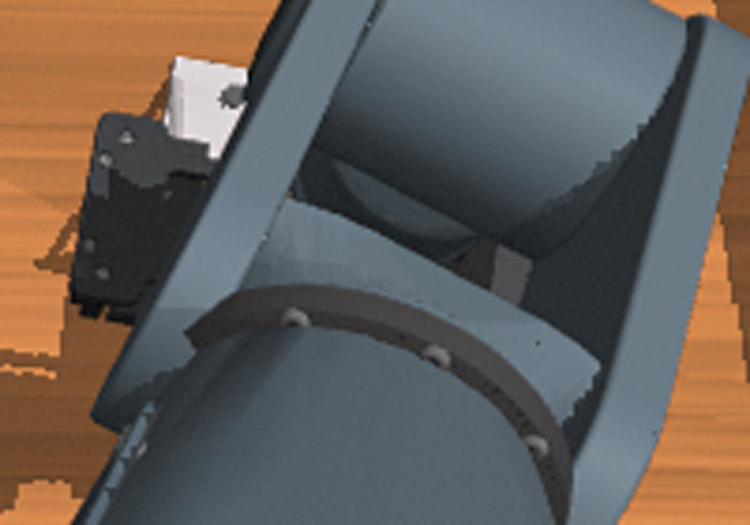

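The scene view shows the fingers straddling the module, with tips at crop (400,147) and (548,215). The top view is blocked by the arm. I check how the tip projections agree with kinematics.

```bash
python3 - <<'E'
from h import *
s=bot.read_state();R=s["tcp_rot"];p=s["position"]
for y in(-.0585,-.0435,.0435,.0585):
  print(y,[((proj("scene",p+R@[.011,y,z])-[100,190])*3.75).round(0).tolist() for z in(-.0095,.0095)])
hx=np.array([.9857,-.1685,0]);hy=np.array([.1685,.9857,0]);O=np.array([.6556,-.2006,0])-.048*hx; d=np.radians(2.5)
for X in((-42,30,66),(-42,-30,66),(28,30,66),(48,30,66),(48,-30,66),(-42,30,0)):
  x,y,z=X; q=O+hx*(x*np.cos(d)-z*np.sin(d))/1e3+hy*y/1e3+np.array([0,0,.054+(z*np.cos(d)+x*np.sin(d))/1e3])
  print(X,(q*1e3).round(1),"S",((proj("scene",q)-[100,190])*3.75).round(0),"T",((proj("top",q)-[330,105])*4).round(0))
E
```

```text
-0.0585 [[394.0, 111.0], [372.0, 134.0]]
-0.0435 [[416.0, 122.0], [395.0, 145.0]]
0.0435 [[550.0, 186.0], [529.0, 210.0]]
0.0585 [[574.0, 197.0], [553.0, 222.0]]
(-42, 30, 66) [ 569.1 -155.4  118.1] S [560. 174.] T [197. 405.]
(-42, -30, 66) [ 559.  -214.5  118.1] S [471. 130.] T [332. 430.]
(28, 30, 66) [ 638.1 -167.2  121.2] S [484. 258.] T [224. 249.]
(48, 30, 66) [ 657.8 -170.5  122. ] S [462. 284.] T [232. 204.]
(48, -30, 66) [ 647.7 -229.7  122. ] S [370. 237.] T [366. 229.]
(-42, 30, 0) [ 572.  -155.9   52.2] S [566. 250.] T [176. 421.]
```

```bash
python3 -m inch '{"dp":[[15,-1,1],[20,0,0],[20,0,0],[13,0,0],[0,0,0],[0,0,0],[0,0,0]],"yaw":[0,0,0,0,0,0,0]}'; python3 tgt.py 602.2 -190.4 90;  python3 - <<'E'
from h import *
c=bot.capture("scene")["color"][:,:,::-1][170:330,120:320]
cv2.imwrite("pics/b_scene.png",cv2.resize(c,None,fx=3.75,fy=3.75,interpolation=cv2.INTER_CUBIC))
E
```

```text
time_s: 3.53
position: [0.6043, -0.1924, 0.0922]
tcp_rot: [[0.003, 0.168, 0.986], [-0.001, 0.986, -0.168], [-1.0, -0.001, 0.003]]
force: [1.5, -0.1, -0.0]
opening: 0.998
t 3.5333 p [ 604.3 -192.4   92.2] yang 80.32 xax [ 0.0025 -0.0013 -1.    ] F [ 1.48 -0.08 -0.04] op 86.8 q [ -27.7   41.    87.1    0.    51.8 -108.1]
tool dp [ 2.1  1.7 -2.4]
```

View pics/b_scene.png

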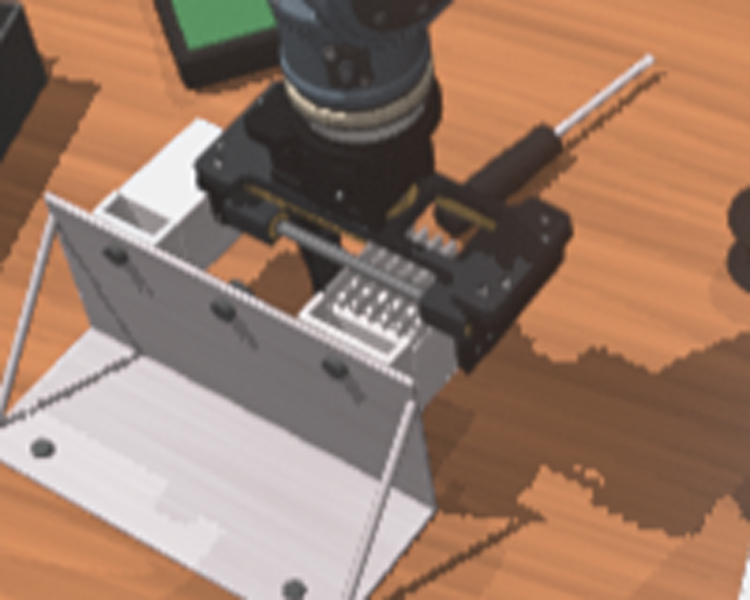

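```bash
python3 -m inch '{"dp":[[2,1.5,-2],[0,0,0],[0,0,0]],"yaw":[0,0,0]}' 66; python3 tgt.py 602.2 -190.4 90; python3 -m inch '{"dp":[[0,0,0],[0,0,0],[0,0,0],[0,0,0]],"yaw":[0,0,0,0]}' 50; python3 tgt.py 602.2 -190.4 90
```

```text
time_s: 3.83
position: [0.6015, -0.1902, 0.0891]
tcp_rot: [[0.0, 0.168, 0.986], [-0.0, 0.986, -0.168], [-1.0, -0.0, 0.0]]
force: [-0.2, -0.0, 0.7]
opening: 0.851
t 3.8333 p [ 601.5 -190.2   89.1] yang 80.31 xax [ 5.e-04 -2.e-04 -1.e+00] F [-0.21 -0.01  0.66] op 74.0 q [ -27.7   41.1   87.6    0.    51.3 -108. ]
tool dp [-0.9 -0.1  0.7]
time_s: 4.17
position: [0.6014, -0.1907, 0.0887]
tcp_rot: [[-0.0, 0.168, 0.986], [-0.001, 0.986, -0.168], [-1.0, -0.001, -0.0]]
force: [-0.5, -1.4, 1.3]
opening: 0.689
t 4.1667 p [ 601.4 -190.7   88.7] yang 80.32 xax [-3.e-04 -6.e-04 -1.e+00] F [-0.49 -1.38  1.32] op 60.0 q [-2.77e+01  4.11e+01  8.76e+01 -1.00e-01  5.13e+01 -1.08e+02]
tool dp [-1.3  0.5  0.7]
```

Gripped at a 60.0 mm opening, which matches the width of the module. Next I raise it 22 mm.

```bash
python3 -m inch '{"dp":[[0,0,0],[0,0,0],[0,0,0]],"yaw":[0,0,0]}'; python3 tgt.py; python3 -m inch '{"dp":[[-3,0,0],[-3,0,0],[-4,0,0],[-4,0,0],[-4,0,0],[-4,0,0],[0,0,0],[0,0,0],[0,0,0],[0,0,0]],"yaw":[0,0,0,0,0,0,0,0,0,0]}'; python3 tgt.py;python3 - <<'E'
from h import *
c=bot.capture("scene")["color"][:,:,::-1][170:330,120:320]
cv2.imwrite("pics/c_scene.png",cv2.resize(c,None,fx=3.75,fy=3.75,interpolation=cv2.INTER_CUBIC))
E
```

```text
time_s: 4.42
position: [0.6014, -0.1907, 0.0887]
tcp_rot: [[-0.0, 0.168, 0.986], [-0.001, 0.986, -0.168], [-1.0, -0.001, -0.0]]
force: [-2.8, -2.9, 2.0]
opening: 0.684
t 4.4167 p [ 601.4 -190.7   88.7] yang 80.3 xax [-2.e-04 -6.e-04 -1.e+00] F [-2.81 -2.9   1.96] op 59.5 q [ -27.7   41.1   87.6   -0.    51.3 -108. ]
time_s: 5.25
position: [0.6013, -0.1902, 0.1104]
tcp_rot: [[-0.0, 0.169, 0.986], [0.0, 0.986, -0.169], [-1.0, 0.0, -0.0]]
force: [0.3, -0.7, -6.5]
opening: 0.688
t 5.25 p [ 601.3 -190.2  110.4] yang 80.29 xax [-5.e-04  3.e-04 -1.e+00] F [ 0.35 -0.67 -6.45] op 59.8 q [ -27.7   39.4   87.     0.    53.7 -108. ]
```

View pics/c_scene.png

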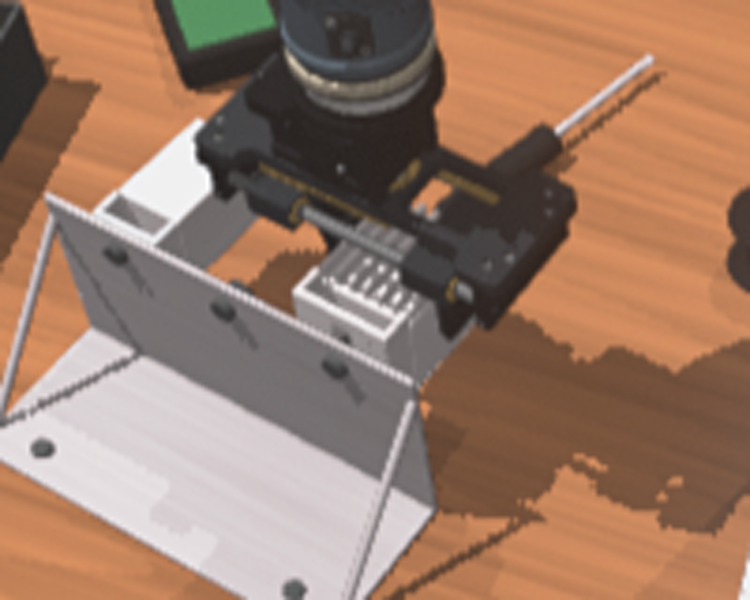

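The module has risen 21.7 mm, the keyhole slot now shows above the plate edge at crop (343,338), and the force is its weight alone. I draw it straight off along tool -z.

```bash
python3 -m inch '{"dp":[[0,0,-2],[0,0,-3],[0,0,-3]],"yaw":[0,0,0]}'; python3 tgt.py; python3 -m inch '{"dp":[[0,0,-4],[0,0,-4],[0,0,-4],[0,0,-4],[0,0,-4],[0,0,-4],[0,0,-4],[0,0,-4],[0,0,-4],[0,0,0],[0,0,0]],"yaw":[0,0,0,0,0,0,0,0,0,0,0]}'; python3 tgt.py;python3 - <<'E'
from h import *
c=bot.capture("scene")["color"][:,:,::-1][170:330,120:320]
cv2.imwrite("pics/d_scene.png",cv2.resize(c,None,fx=3.75,fy=3.75,interpolation=cv2.INTER_CUBIC))
E
```

```text
time_s: 5.55
position: [0.5932, -0.1888, 0.1104]
tcp_rot: [[-0.0, 0.168, 0.986], [0.0, 0.986, -0.168], [-1.0, 0.0, -0.001]]
force: [0.2, -0.3, -5.7]
opening: 0.683
t 5.55 p [ 593.2 -188.8  110.4] yang 80.3 xax [-5.e-04  2.e-04 -1.e+00] F [ 0.21 -0.28 -5.69] op 59.4 q [ -27.9   38.9   88.2   -0.    53.  -108.2]
time_s: 6.47
position: [0.558, -0.1828, 0.1106]
tcp_rot: [[0.0, 0.169, 0.986], [0.0, 0.986, -0.169], [-1.0, 0.0, 0.0]]
force: [0.5, 0.3, -6.8]
opening: 0.685
t 6.4667 p [ 558.  -182.8  110.6] yang 80.29 xax [ 1.e-04  0.e+00 -1.e+00] F [ 0.54  0.35 -6.79] op 59.6 q [ -29.    36.7   93.6    0.    49.7 -109.3]
```

View pics/d_scene.png

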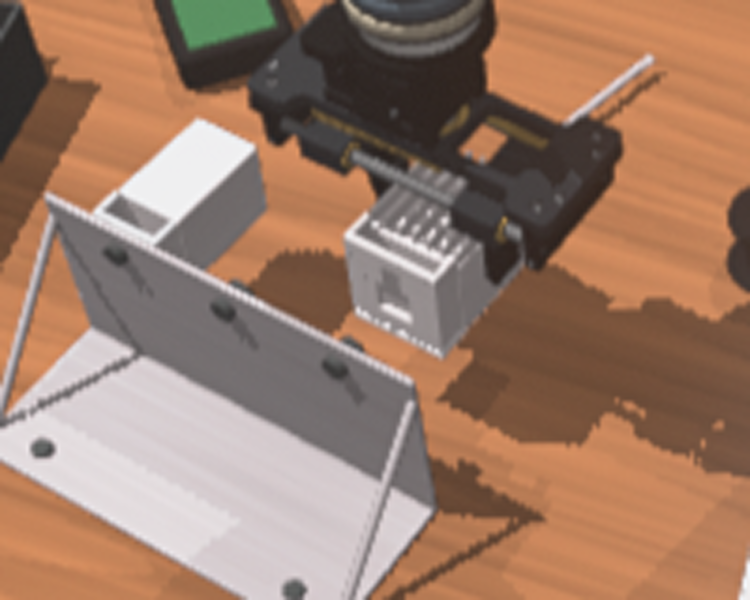

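The module is free: the keyhole is visible at crop (393,295), the screw has stayed on the plate, and the choke is untouched. Next I measure the tray more precisely.

```bash
python3 - <<'E'
from h import *
c=bot.capture("top")["color"][:,:,::-1]; cv2.imwrite("pics/top1.png",c)
a=c[160:270,195:300]; cv2.imwrite("pics/e1.png",cv2.resize(a,None,fx=5.4,fy=5.4,interpolation=cv2.INTER_CUBIC))
a=c[70:180,185:290]; cv2.imwrite("pics/e2.png",cv2.resize(a,None,fx=5.4,fy=5.4,interpolation=cv2.INTER_CUBIC))
E
```

```text
(no output)
```

View pics/e1.png

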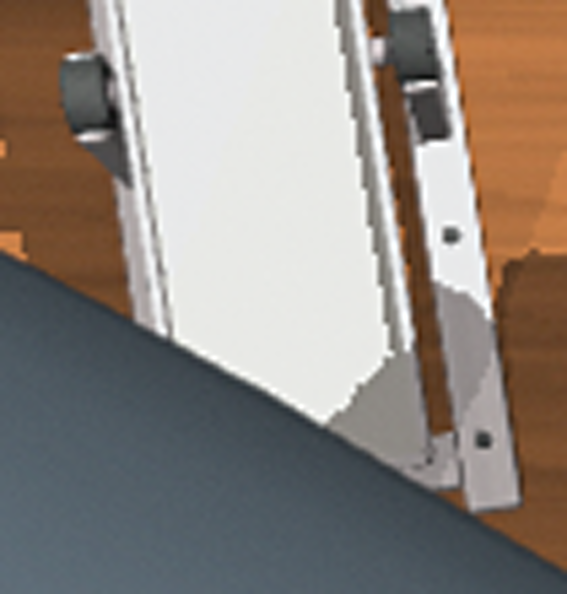

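View pics/e2.png

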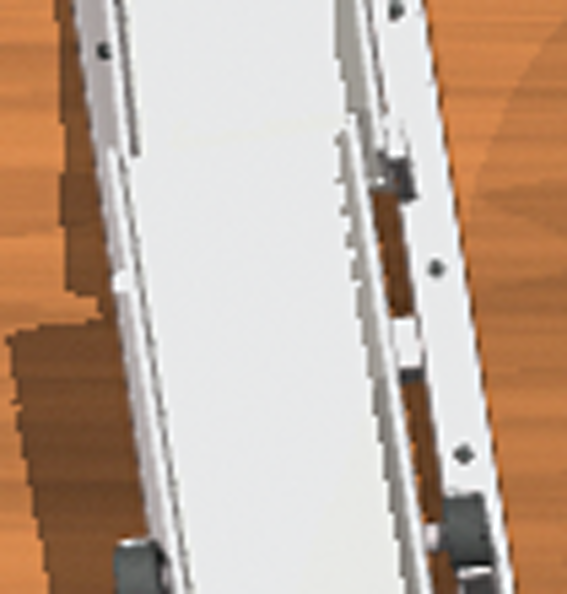

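```bash
python3 - <<'E'
from h import *
c=cv2.imread("pics/top0.png")
a=c[220:270,210:300]; cv2.imwrite("pics/f1.png",cv2.resize(a,None,fx=8,fy=8,interpolation=cv2.INTER_CUBIC))
c=cv2.imread("pics/scene0.png")
a=c[225:305,325:400]; cv2.imwrite("pics/f2.png",cv2.resize(a,None,fx=7.5,fy=7.5,interpolation=cv2.INTER_CUBIC))
E
```

```text
(no output)
```

View pics/f1.png

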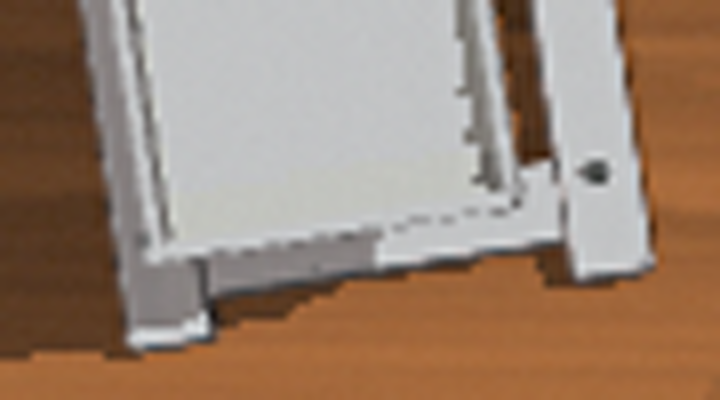

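View pics/f2.png

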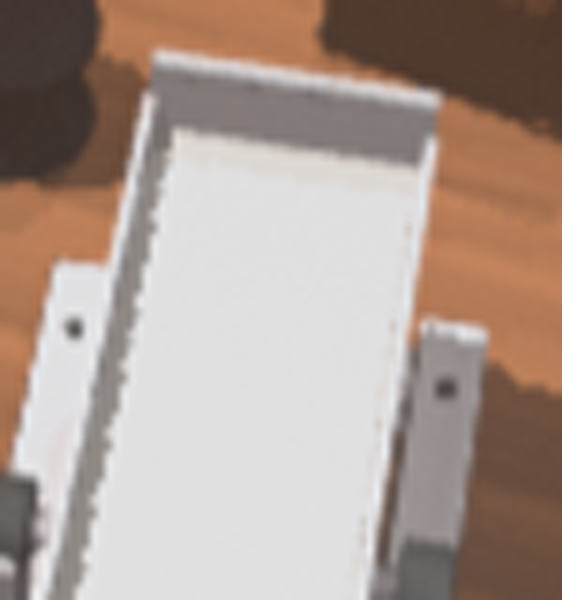

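```bash
python3 - <<'E'
from h import *
A=lambda x,y:(210+x/8,220+y/8)
B=lambda x,y:(325+x/7.5,225+y/7.5)
E1=lambda x,y:(195+x/5.4,160+y/5.4)
r=[]
for k,s,t in(("stopL",B(440,96),A(148,258)),("stopR",B(156,54),A(520,205)),("bedL",B(418,165),A(170,240)),("rail screw R",B(73,328),A(596,172)),("railendL",B(485,332),A(130,345)),("railendR",B(60,263),A(575,278))):
    p,e=tri(s,t); print(k,(p*1000).round(1),round(e,1)); r.append(p)
print("mid",((r[0]+r[1])/2*1000).round(1), np.linalg.norm((r[0]-r[1])[:2]), np.degrees(np.arctan2(-(r[0]-r[1])[0],(r[0]-r[1])[1])))
# side guide top lines from top view, heights from text
ax=lambda X,Y,Z:0
for nm,pts in(("Lguide inner top",((E1(126,0)),E1(170,320),A(160,240))),("R guide inner top",(E1(352,0),E1(398,350),A(505,195)))):
    for q in pts: print(nm,q,(onz("top",q,.125)*1000).round(1))
S=cv2.imread("pics/scene0.png")
E
```

```text
stopL [484.9 103.1 131.4] 1.5
stopR [496.9  25.8 129. ] 3.3
bedL [490.4 101.8 107.4] 0.1
rail screw R [513.4  13.7  17.6] 0.4
railendL [470.3 125.5  15.8] 0.3
railendR [490.3  10.4  18.6] 16.4
mid [490.9  64.5 130.2] 0.07824106774855 8.834935677972314
Lguide inner top (218.33333333333334, 160.0) [645.5 125.3 125. ]
Lguide inner top (226.48148148148147, 219.25925925925924) [542.1 108.4 125. ]
Lguide inner top (230.0, 250.0) [489.3 101.  125. ]
R guide inner top (260.18518518518516, 160.0) [646.6  52.9 125. ]
R guide inner top (268.7037037037037, 224.8148148148148) [533.4  35.9 125. ]
R guide inner top (273.125, 244.375) [499.8  27.7 125. ]
```

Stop corners, guides and bumper all give chute yaw ≈9.4° and axle ≈(626,87). Guide spacing measures about 72 mm against 74 given, and the stop top is at z≈130. I lift, turn, and carry the module over.

```bash
python3 -m inch '{"dp":[[-6,0,0],[-12,0,0],[-16,0,0],[-16,0,0],[-16,0,0],[-16,0,0],[-14,0,0],[-8,0,0],[0,0,0],[0,0,0],[0,0,0],[0,0,0],[0,0,0]],"yaw":[0,0,0,0,0,0,0,0,-3.1,-4,-4,-4,-4]}'; python3 -m inch '{"dp":[[0,8,1.5],[0,16,3],[0,22,4.2],[0,22,4.2],[0,22,4.2],[0,22,4.2],[0,22,4.2],[0,22,4.2],[0,22,4.2],[0,22,4.2],[0,22,4.2],[0,18,3],[0,12,2],[0,4,0.5],[0,0,0],[0,0,0],[0,0,0]],"yaw":[0,0,0,0,0,0,0,0,0,0,0,0,0,0,0,0,0]}'; python3 tgt.py 563.8 76.5 172;python3 - <<'E'
from h import *
for n,(y,x) in(("scene",(170,250)),("top",(110,150))):
    c=bot.capture(n)["color"][:,:,::-1][y:y+160,x:x+200]
    cv2.imwrite(f"pics/g_{n}.png",cv2.resize(c,None,fx=3.75,fy=3.75,interpolation=cv2.INTER_CUBIC))
E
```

```text
time_s: 7.65
position: [0.5579, -0.1827, 0.2144]
tcp_rot: [[-0.001, -0.167, 0.986], [0.0, 0.986, 0.167], [-1.0, 0.0, -0.001]]
force: [-0.7, 0.2, -5.7]
opening: 0.689
time_s: 9.07
position: [0.5636, 0.0764, 0.2145]
tcp_rot: [[-0.0, -0.162, 0.987], [-0.001, 0.987, 0.162], [-1.0, -0.001, -0.0]]
force: [0.3, -0.4, -7.3]
opening: 0.689
t 9.0667 p [563.6  76.4 214.5] yang 99.33 xax [-0.e+00 -6.e-04 -1.e+00] F [ 0.26 -0.44 -7.28] op 59.9 q [  -3.5   27.2   91.5   -0.    61.3 -102.8]
tool dp [42.5  0.1  0.2]
```

View pics/g_scene.png

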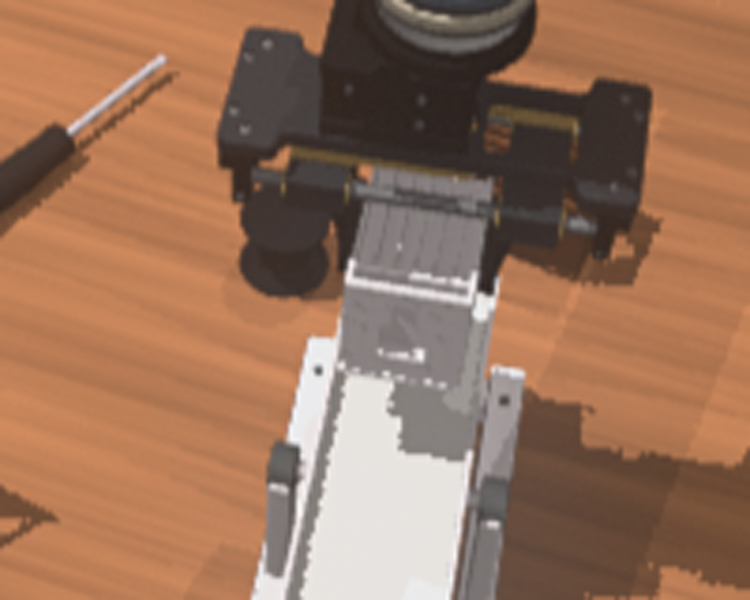

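View pics/g_top.png

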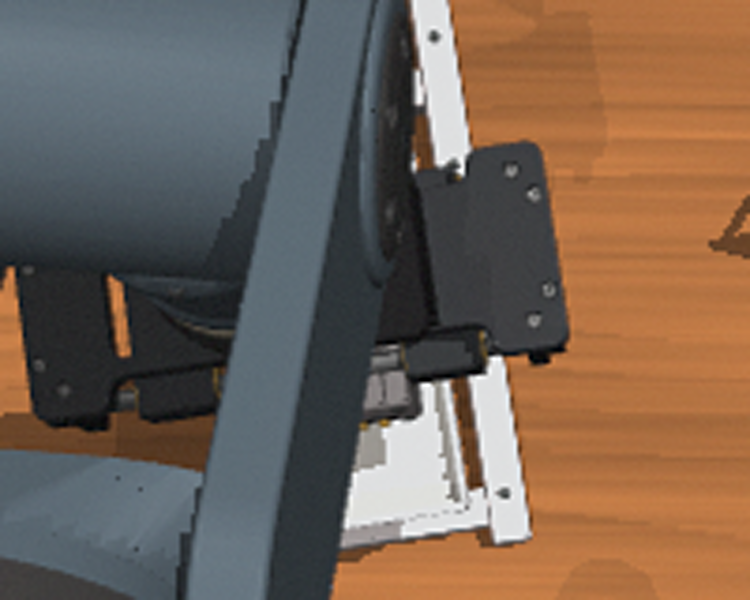

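```bash
python3 -m inch '{"dp":[[6,0,0],[10,0,0],[10,0,0],[8,0,0],[6,0,0],[2.5,0,0],[0,0,0],[0,0,0],[0,0,0]],"yaw":[0,0,0,0,0,0,0,0,0]}'; python3 tgt.py 563.8 76.5 149;python3 - <<'E'
from h import *
for n,(y,x) in(("scene",(200,300)),("top",(180,200))):
    c=bot.capture(n)["color"][:,:,::-1][y:y+107,x:x+133]
    cv2.imwrite(f"pics/i_{n}.png",cv2.resize(c,None,fx=5.6,fy=5.6,interpolation=cv2.INTER_CUBIC))
E
```

```text
time_s: 9.92
position: [0.564, 0.0775, 0.1724]
tcp_rot: [[0.001, -0.163, 0.987], [-0.0, 0.987, 0.163], [-1.0, -0.0, 0.001]]
force: [0.2, 0.3, -6.3]
opening: 0.689
t 9.9167 p [564.   77.5 172.4] yang 99.41 xax [ 1.e-03 -1.e-04 -1.e+00] F [ 0.18  0.32 -6.3 ] op 59.9 q [  -3.4   30.4   93.7   -0.    55.8 -102.8]
tool dp [23.4 -1.  -0.3]
```

View pics/i_scene.png

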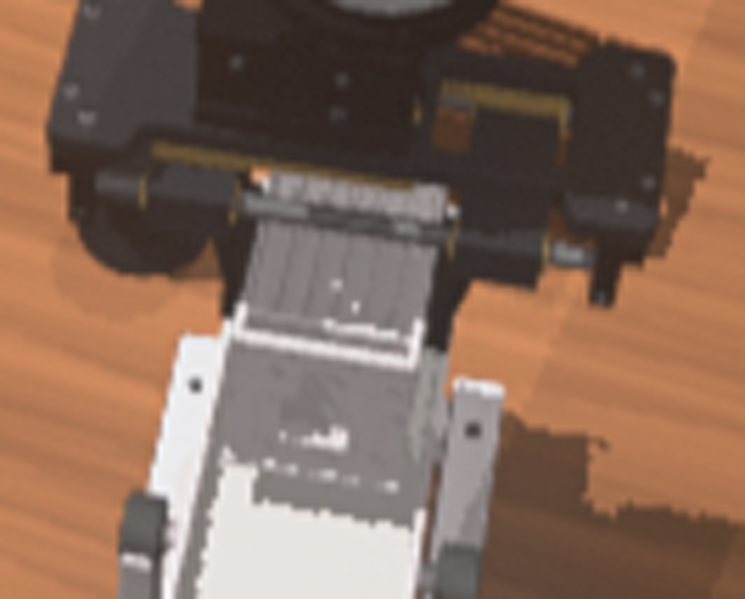

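View pics/i_top.png

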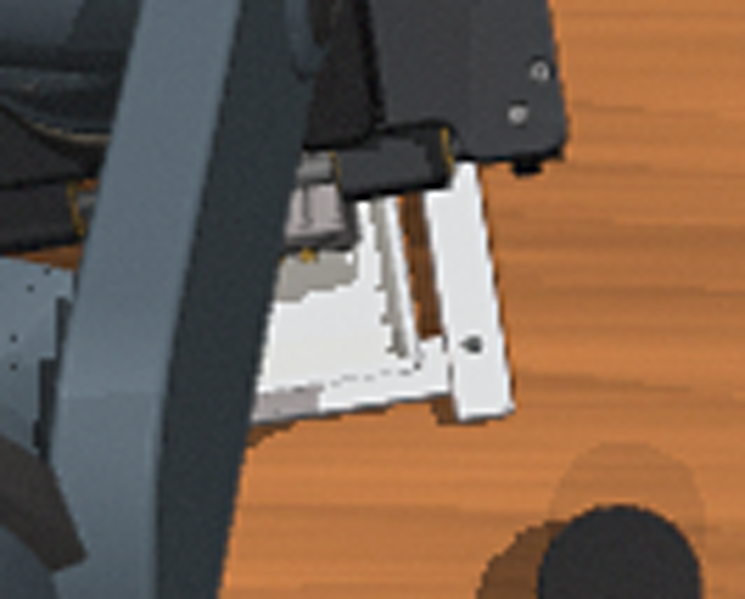

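```bash
python3 - <<'E'
from h import *
s=bot.read_state();R=s["tcp_rot"];p=s["position"]
c=lambda q,n:((proj(n,q)-([300,200] if n=="scene" else [200,180]))*5.6).round(0).tolist()
d=np.radians(2.5);ex=np.array([.9866,.1633,0]);ey=np.array([-.1633,.9866,0])
O=p+ex*.0071-np.array([0,0,.0347])
for X in((48,30,0),(48,-30,0),(48,30,66),(48,-30,66),(-42,-30,66),(-42,-30,0)):
  x,y,z=X;q=O+ex*(x*np.cos(d)-z*np.sin(d))/1e3+ey*y/1e3+np.array([0,0,(z*np.cos(d)+x*np.sin(d))/1e3]);print("mod",X,c(q,"scene"),c(q,"top"))
A=np.array([.626,.0868,.105]);t=np.radians(4)
for X in((-133,37,12),(-133,-37,12),(-133,41,26),(-133,-41,26),(-60,37,12),(-60,-37,12),(0,37,12),(0,-37,12),(0,37,0),(0,-37,0)):
  x,y,z=X;z+=12;q=A+ex*(x*np.cos(t)-z*np.sin(t))/1e3+ey*y/1e3+np.array([0,0,(z*np.cos(t)+x*np.sin(t))/1e3]);print("tray",X,c(q,"scene"),c(q,"top"))
E
```

```text
mod (48, 30, 0) [398.0, 486.0] [121.0, -20.0]
mod (48, -30, 0) [220.0, 456.0] [317.0, -49.0]
mod (48, 30, 66) [417.0, 362.0] [80.0, -61.0]
mod (48, -30, 66) [231.0, 331.0] [294.0, -93.0]
mod (-42, -30, 66) [275.0, 130.0] [341.0, 225.0]
mod (-42, -30, 0) [263.0, 257.0] [361.0, 243.0]
tray (-133, 37, 12) [456.0, 236.0] [170.0, 399.0]
tray (-133, -37, 12) [255.0, 203.0] [409.0, 363.0]
tray (-133, 41, 26) [472.0, 211.0] [150.0, 402.0]
tray (-133, -41, 26) [246.0, 175.0] [419.0, 360.0]
tray (-60, 37, 12) [432.0, 387.0] [134.0, 164.0]
tray (-60, -37, 12) [222.0, 352.0] [373.0, 128.0]
tray (0, 37, 12) [410.0, 522.0] [105.0, -28.0]
tray (0, -37, 12) [192.0, 485.0] [344.0, -64.0]
tray (0, 37, 0) [407.0, 544.0] [112.0, -23.0]
tray (0, -37, 0) [191.0, 507.0] [347.0, -57.0]
```

Predicted and observed corners agree within about 1.5 px. I descend, slowly towards the end.

```bash
python3 -m inch '{"dp":[[4,-0.6,0],[5,0,0],[5,0,0],[4,0,0],[2,0,0],[0,0,0],[0,0,0],[0,0,0]],"yaw":[0,0,0,0,0,0,0,0]}'; python3 -m inch '{"dp":[[0.5,0,0],[0.5,0,0],[0.5,0,0],[0.5,0,0],[0,0,0]],"yaw":[0,0,0,0,0]}'; python3 tgt.py 563.8 76.5 149
```

```text
time_s: 10.68
position: [0.5638, 0.0769, 0.1521]
tcp_rot: [[0.0, -0.163, 0.987], [-0.0, 0.987, 0.163], [-1.0, -0.0, 0.0]]
force: [0.6, -0.4, -7.2]
opening: 0.69
time_s: 11.1
position: [0.5638, 0.0769, 0.1504]
tcp_rot: [[0.001, -0.163, 0.987], [-0.0, 0.987, 0.163], [-1.0, -0.0, 0.001]]
force: [-0.7, -0.0, -5.0]
opening: 0.686
t 11.1 p [563.8  76.9 150.4] yang 99.4 xax [ 7.e-04 -0.e+00 -1.e+00] F [-0.7  -0.02 -5.  ] op 59.7 q [  -3.5   32.2   94.7    0.    53.  -102.9]
tool dp [ 1.4 -0.4 -0.1]
```

```bash
for i in 1 2; do python3 -m inch '{"dp":[[0.5,0,0],[0.3,0,0],[0,0,0],[0,0,0]],"yaw":[0,0,0,0]}' >/dev/null;  python3 tgt.py; done
```

```text
t 11.4333 p [564.   76.9 150.1] yang 99.4 xax [ 1.6e-03 -1.0e-04 -1.0e+00] F [-2.94  0.32  2.76] op 59.9 q [  -3.5   32.3   94.8   -0.    52.9 -102.9]
t 11.7667 p [564.   76.8 149.1] yang 99.4 xax [ 1.2e-03 -2.0e-04 -1.0e+00] F [-4.01 -0.73  5.6 ] op 59.8 q [  -3.5   32.3   94.8   -0.    52.8 -102.9]
```

Contact came at TCP z≈150.5, against 149 predicted. I let go gently.

```bash
python3 -m inch '{"dp":[[0.3,0,0],[0,0,0]],"yaw":[0,0]}'; python3 -m inch '{"dp":[[0,0,0],[0,0,0],[0,0,0],[0,0,0]],"yaw":[0,0,0,0]}' 72; python3 tgt.py; python3 - <<'E'
from h import *
for n,(y,x) in(("scene",(200,300)),):
    c=bot.capture(n)["color"][:,:,::-1][y:y+107,x:x+133]
    cv2.imwrite(f"pics/j_{n}.png",cv2.resize(c,None,fx=5.6,fy=5.6,interpolation=cv2.INTER_CUBIC))
E
```

```text
time_s: 11.93
position: [0.564, 0.0768, 0.1491]
tcp_rot: [[0.001, -0.163, 0.987], [-0.0, 0.987, 0.163], [-1.0, -0.0, 0.001]]
force: [-3.3, 0.5, 6.3]
opening: 0.686
time_s: 12.27
position: [0.5637, 0.0769, 0.1478]
tcp_rot: [[-0.0, -0.163, 0.987], [0.0, 0.987, 0.163], [-1.0, 0.0, -0.0]]
force: [-0.4, 0.3, -0.1]
opening: 0.816
t 12.2667 p [563.7  76.9 147.8] yang 99.4 xax [-1.e-04  1.e-04 -1.e+00] F [-0.4   0.32 -0.1 ] op 71.0 q [  -3.5   32.5   94.8    0.    52.7 -102.9]
```

View pics/j_scene.png

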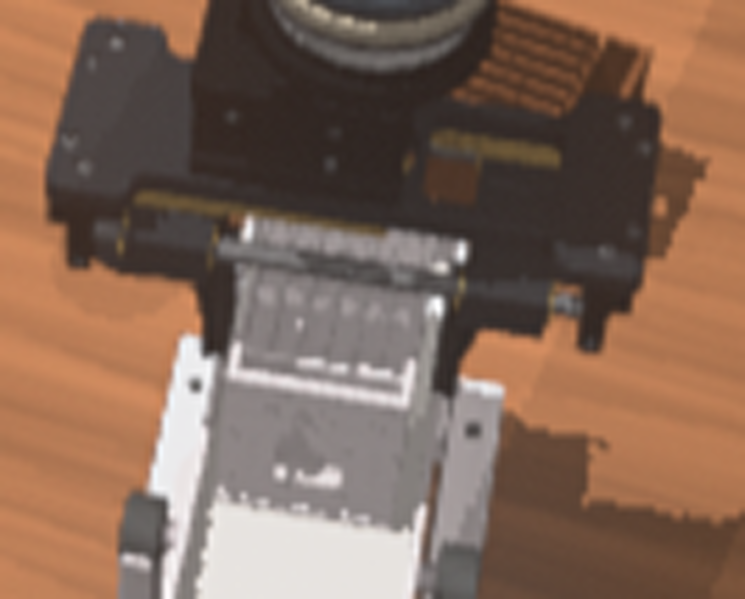

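The module rests on the bed, released, with force zero and back edge at crop (235–405, 495–520). It sits between the guides. I rise, back away, and close the fingers.

```bash
python3 -m inch '{"dp":[[0,0,0],[-4,0,0],[-8,0,0],[-12,0,0],[-14,0,0],[-14,0,0],[-12,0,0],[-6,0,0],[0,0,-6],[0,0,-12],[0,0,-14],[0,0,-14],[0,0,-12],[0,0,-6],[0,0,-2],[0,0,0],[0,0,0]],"yaw":[0,0,0,0,0,0,0,0,0,0,0,0,0,0,0,0,0]}' 80; python3 -m inch '{"dp":[[0,0,0],[0,0,0],[0,0,0]],"yaw":[0,0,0]}' 0; python3 tgt.py; python3 - <<'E'
from h import *
for n,(y,x) in(("scene",(200,280)),("top",(100,190))):
    c=bot.capture(n)["color"][:,:,::-1]; cv2.imwrite(f"pics/k_{n}_full.png",c); c=c[y:y+160,x:x+160]
    cv2.imwrite(f"pics/k_{n}.png",cv2.resize(c,None,fx=3.75,fy=3.75,interpolation=cv2.INTER_CUBIC))
E
```

```text
time_s: 13.73
position: [0.4991, 0.0661, 0.2182]
tcp_rot: [[0.001, -0.163, 0.987], [-0.0, 0.987, 0.163], [-1.0, -0.0, 0.001]]
force: [0.8, -1.3, -0.1]
opening: 0.918
time_s: 13.98
position: [0.499, 0.0661, 0.2181]
tcp_rot: [[0.0, -0.163, 0.987], [0.0, 0.987, 0.163], [-1.0, -0.0, 0.0]]
force: [0.1, 0.3, 0.1]
opening: 0.773
t 13.9833 p [499.   66.1 218.1] yang 99.4 xax [ 3.e-04  0.e+00 -1.e+00] F [0.13 0.28 0.1 ] op 67.3 q [  -5.2   22.1  100.3    0.    57.6 -104.6]
```

View pics/k_scene.png

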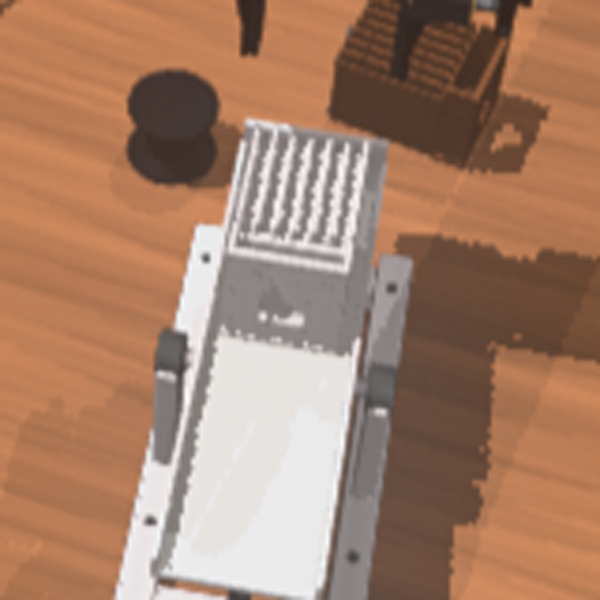

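View pics/k_top.png

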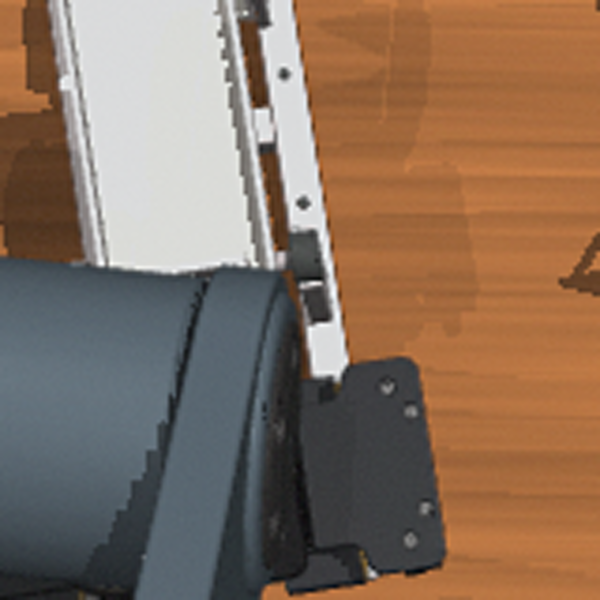

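```bash
cat >> h.py <<'E'
AX=np.array([.626,.0868,.105]);EX=np.array([.9866,.1633,0]);EY=np.array([-.1633,.9866,0])
def tray(x,y,z,t=-4.):
    t=np.radians(-t);z=z+12
    return AX+EX*(x*np.cos(t)-z*np.sin(t))/1e3+EY*y/1e3+np.array([0,0,(z*np.cos(t)+x*np.sin(t))/1e3])
E
python3 - <<'E'
from h import *
for ox in(-60,-55,-50):
  print(ox,[proj("scene",tray(ox+x,y,z)).round(1).tolist() for x,y,z in((-42,-30,66),(-42,30,66),(48,-30,66),(48,30,66),(48,-30,0),(48,30,0))])
q=tray(-97,0,0);print(q, tray(-133,0,26))
E
```

```text
-60 [[348.3, 229.3], [379.1, 234.2], [340.7, 263.9], [373.2, 269.4], [338.7, 286.2], [369.8, 291.6]]
-55 [[347.9, 231.1], [378.8, 236.0], [340.2, 266.0], [372.9, 271.4], [338.3, 288.3], [369.4, 293.6]]
-50 [[347.5, 233.0], [378.5, 237.9], [339.8, 268.0], [372.5, 273.5], [337.9, 290.3], [369.1, 295.7]]
[0.52970706 0.07086179 0.11020439] [0.49248661 0.06470114 0.13362982]
```

Observed corners match module origin at bed x ≈ -55, all of it on the near half. I close fully and descend behind it, keeping the tips above the stop plate (z 134).

```bash
python3 -m inch '{"dp":[[0,0,0],[0,0,0],[0,0,0],[0,0,0],[0,0,0],[0,0,0],[0,0,0],[6,0,0],[10,0,0],[12,0,0],[12,0,0],[10,0,0],[6,0,0],[4,0,0],[0,0,0],[0,0,0],[0,0,0]],"yaw":[0,0,0,0,0,0,0,0,0,0,0,0,0,0,0,0,0]}' 0; python3 tgt.py; python3 - <<'E'
from h import *
for n,(y,x) in(("scene",(190,290)),):
    c=bot.capture(n)["color"][:,:,::-1]; c=c[y:y+120,x:x+120]
    cv2.imwrite(f"pics/l_{n}.png",cv2.resize(c,None,fx=5,fy=5,interpolation=cv2.INTER_CUBIC))
E
```

```text
time_s: 15.5
position: [0.4989, 0.0661, 0.1586]
tcp_rot: [[0.001, -0.163, 0.987], [-0.0, 0.987, 0.163], [-1.0, -0.0, 0.001]]
force: [-0.2, 0.0, -0.2]
opening: 0.008
t 15.5 p [498.9  66.1 158.6] yang 99.4 xax [ 1.1e-03 -1.0e-04 -1.0e+00] F [-0.23  0.05 -0.17] op 0.7 q [  -5.2   27.4  103.7   -0.    48.9 -104.6]
```

View pics/l_scene.png

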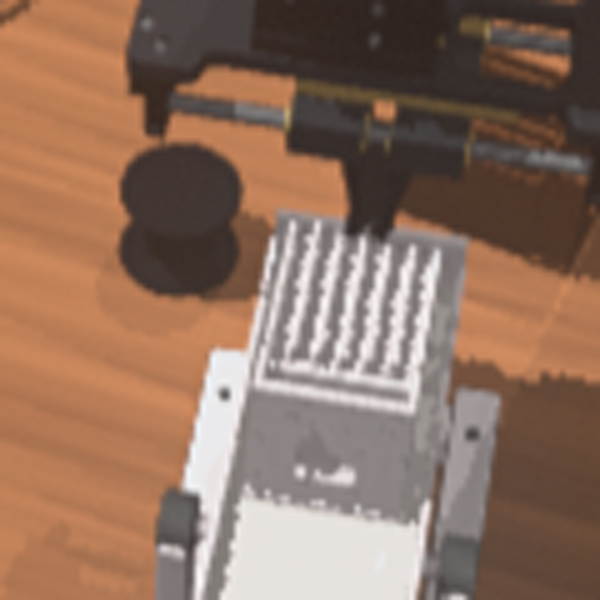

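The closed fingers are behind the module, centred on it at crop (370,220). I go down 6 mm, then ease up to contact.

```bash
cat > tilt.py <<'E'
import sys
from h import *
s=bot.read_state();p=s["position"];R=s["tcp_rot"]
c=bot.capture("scene")["color"][:,:,::-1]
ref=cv2.imread("pics/k_scene_full.png")
out=[]
for (u,v) in((322,354),(366,360)):
    t=ref[v-9:v+10,u-9:u+10]; w=c[v-16:v+30,u-20:u+21]
    r=cv2.matchTemplate(np.ascontiguousarray(w),t,cv2.TM_CCOEFF_NORMED); _,m,_,l=cv2.minMaxLoc(r); out.append((l[0]-11,l[1]-7,round(m,2)))
d=(p-AX); print("t",round(s["time_s"],2),"along",round(float(d@EX)*1000,1),"lat",round(float(d@EY)*1000,1),"z",round(p[2]*1000,1),"F",s["force"].round(1),"along-F",round(float(s["force"]@EX),1),"shift",out)
if len(sys.argv)>1:
    a=c[200:420,270:420]; cv2.imwrite(f"pics/{sys.argv[1]}.png",cv2.resize(a,None,fx=2.7,fy=2.7,interpolation=cv2.INTER_CUBIC))
E
python3 -m inch '{"dp":[[3,0,0],[3,0,0],[0,0,0],[0,0,2],[0,0,3],[0,0,3],[0,0,2],[0,0,1],[0,0,0],[0,0,0]],"yaw":[0,0,0,0,0,0,0,0,0,0]}' >/dev/null; python3 tilt.py; python3 -m inch '{"dp":[[0,0,1],[0,0,1],[0,0,1],[0,0,1],[0,0,0]],"yaw":[0,0,0,0,0]}' >/dev/null; python3 tilt.py;python3 -m inch '{"dp":[[0,0,1],[0,0,1],[0,0,1],[0,0,1],[0,0,0]],"yaw":[0,0,0,0,0]}' >/dev/null; python3 tilt.py m1
```

```text
t 16.38 along -118.2 lat 0.5 z 152.1 F [-1.5 -0.4  0.2] along-F -1.5 shift [(0, 0, 1.0), (0, 0, 0.98)]
t 16.85 along -113.9 lat 0.4 z 152.2 F [0.1 0.3 0.1] along-F 0.1 shift [(0, 0, 1.0), (0, 0, 0.98)]
t 17.32 along -110.4 lat 0.5 z 152.1 F [-1.7  0.1  0.8] along-F -1.6 shift [(0, 0, 1.0), (0, 0, 0.98)]
```

View pics/m1.png

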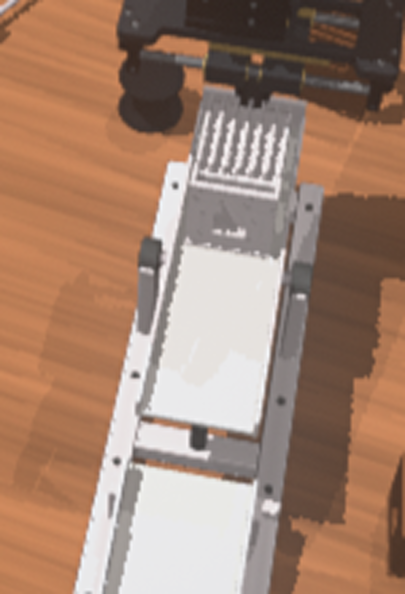

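```bash
for i in 1 2; do python3 -m inch '{"dp":[[0,0,1],[0,0,1],[0,0,1],[0,0,1],[0,0,1],[0,0,1],[0,0,1],[0,0,1],[0,0,1],[0,0,1],[0,0,1],[0,0,1],[0,0,0]],"yaw":[0,0,0,0,0,0,0,0,0,0,0,0,0]}' >/dev/null; python3 tilt.py m2; done
```

```text
t 18.45 along -97.8 lat 0.4 z 152.1 F [-1.7 -0.5  0.5] along-F -1.8 shift [(0, 0, 1.0), (0, 0, 0.98)]
t 19.58 along -85.8 lat 0.4 z 152.2 F [-0.9 -0.9  1.4] along-F -1.1 shift [(0, 0, 1.0), (0, 0, 0.98)]
```

View pics/m2.png

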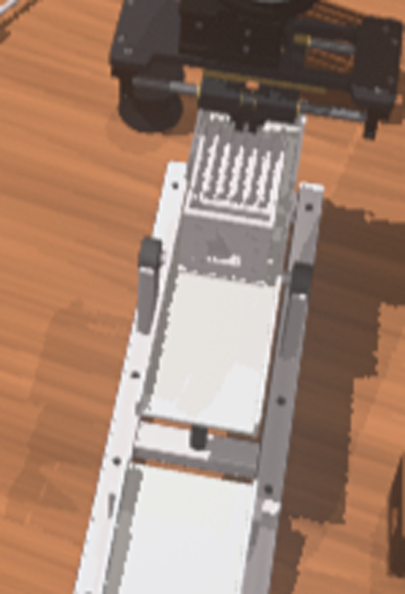

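The module has advanced about 23 mm, square to the tray, with a push of under 2 N and no tilt. I continue.

```bash
for i in 1 2 3; do python3 -m inch '{"dp":[[0,0,1],[0,0,1],[0,0,1],[0,0,1],[0,0,1],[0,0,1],[0,0,1],[0,0,1],[0,0,1],[0,0,1],[0,0,1],[0,0,1],[0,0,0]],"yaw":[0,0,0,0,0,0,0,0,0,0,0,0,0]}' >/dev/null; python3 tilt.py m3; done
```

```text
t 20.72 along -73.8 lat 0.4 z 152.2 F [-1.  -0.4  1. ] along-F -1.0 shift [(0, 0, 0.99), (0, 0, 0.98)]
t 21.85 along -61.8 lat 0.4 z 152.1 F [-1.2 -0.4  1.7] along-F -1.2 shift [(0, 0, 0.98), (0, 0, 0.98)]
t 22.98 along -49.8 lat 0.4 z 152.2 F [-1.6  0.2  0.6] along-F -1.6 shift [(0, 0, 0.98), (0, 0, 0.98)]
```

View pics/m3.png

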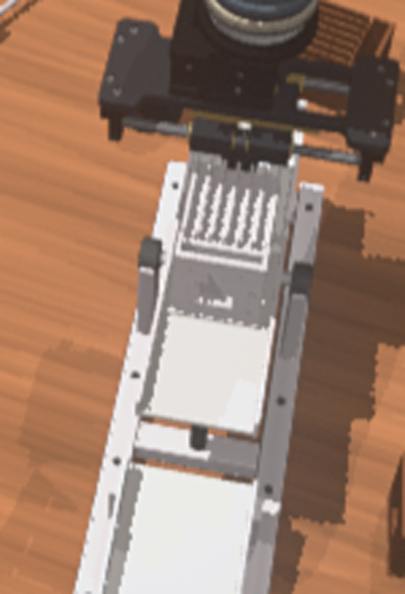

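Module origin is at about +3 mm and the tray has not moved. From here I use small bits, checking the tray's far edge after each one.

```bash
cat >> tilt.py <<'E'
sys.exit(1 if any(abs(o[1])>=1 or o[2]<.93 for o in out) else 0)
E
python3 -m inch '{"dp":[[0,0,1],[0,0,1],[0,0,1],[0,0,1],[0,0,1],[0,0,1],[0,0,1],[0,0,1],[0,0,1],[0,0,1],[0,0,0]],"yaw":[0,0,0,0,0,0,0,0,0,0,0]}' >/dev/null; python3 tilt.py n1 && python3 -m inch '{"dp":[[0,0,1],[0,0,1],[0,0,1],[0,0,1],[0,0,1],[0,0,0]],"yaw":[0,0,0,0,0,0]}' >/dev/null; python3 tilt.py n1 && python3 -m inch '{"dp":[[0,0,1],[0,0,1],[0,0,1],[0,0,1],[0,0,0],[0,0,0]],"yaw":[0,0,0,0,0,0]}' >/dev/null && python3 tilt.py n1 && python3 -m inch '{"dp":[[0,0,1],[0,0,1],[0,0,1],[0,0,1],[0,0,0],[0,0,0]],"yaw":[0,0,0,0,0,0]}' >/dev/null && python3 tilt.py n1
```

```text
t 23.95 along -39.8 lat 0.4 z 152.2 F [-0.4 -0.6  0.8] along-F -0.5 shift [(0, 0, 0.98), (0, 0, 0.98)]
t 24.5 along -34.8 lat 0.4 z 152.2 F [-0.9  0.3  1.6] along-F -0.8 shift [(0, 0, 0.98), (0, 0, 0.98)]
t 25.05 along -30.8 lat 0.4 z 152.2 F [-1.9 -0.1  1.6] along-F -1.9 shift [(0, 0, 0.98), (0, 0, 0.98)]
t 25.6 along -26.9 lat 0.4 z 152.2 F [-1.5  0.7  0.4] along-F -1.4 shift [(0, 0, 0.98), (0, 0, 0.98)]
```

View pics/n1.png

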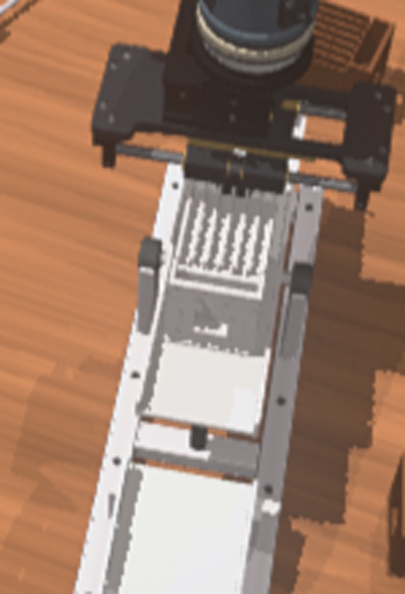

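Module origin is at about +26 and the tray is still. I continue in 3 mm bits with pauses, stopping at the first tilt.

```bash
python3 -m inch '{"dp":[[0,0,1],[0,0,1],[0,0,1],[0,0,0],[0,0,0]],"yaw":[0,0,0,0,0]}' >/dev/null && python3 tilt.py n2 && python3 -m inch '{"dp":[[0,0,1],[0,0,1],[0,0,1],[0,0,0],[0,0,0]],"yaw":[0,0,0,0,0]}' >/dev/null && python3 tilt.py n2 && python3 -m inch '{"dp":[[0,0,1],[0,0,1],[0,0,1],[0,0,0],[0,0,0]],"yaw":[0,0,0,0,0]}' >/dev/null && python3 tilt.py n2 && python3 -m inch '{"dp":[[0,0,1],[0,0,1],[0,0,1],[0,0,0],[0,0,0]],"yaw":[0,0,0,0,0]}' >/dev/null && python3 tilt.py n2 && python3 -m inch '{"dp":[[0,0,1],[0,0,1],[0,0,1],[0,0,0],[0,0,0]],"yaw":[0,0,0,0,0]}' >/dev/null && python3 tilt.py n2 && python3 -m inch '{"dp":[[0,0,1],[0,0,1],[0,0,1],[0,0,0],[0,0,0]],"yaw":[0,0,0,0,0]}' >/dev/null && python3 tilt.py n2
```

```text
t 26.07 along -24.1 lat 0.4 z 152.1 F [-0.5  0.5  0.7] along-F -0.4 shift [(0, 0, 0.95), (0, 0, 0.97)]
t 26.53 along -20.9 lat 0.4 z 152.2 F [-1.2 -0.1  1.6] along-F -1.2 shift [(0, 1, 0.87), (0, 1, 0.95)]
```

View pics/n2.png

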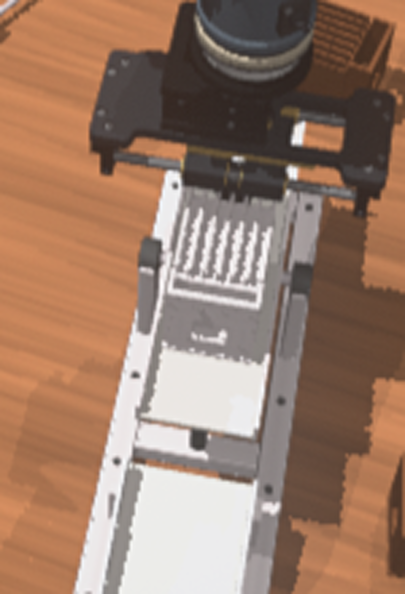

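The far edge has dropped 1 px on both sides, so the tray is starting to go. I take the hand away, back and up.

```bash
python3 -m inch '{"dp":[[-4,0,-8],[-20,0,-12],[-30,0,-10],[-30,0,0],[-20,0,0]],"yaw":[0,0,0,0,0]}' >/dev/null; python3 tilt.py o1; python3 -m inch '{"dp":[[0,0,0],[0,0,0],[0,0,0]],"yaw":[0,0,0]}' >/dev/null; python3 tilt.py o2
```

```text
t 27.0 along -50.9 lat 0.3 z 259.1 F [0.4 0.5 0.2] along-F 0.5 shift [(0, 0, 0.98), (0, 0, 0.98)]
t 27.3 along -52.2 lat 0.6 z 254.9 F [-0.6 -1.1 -0.2] along-F -0.7 shift [(0, 0, 0.98), (0, 0, 0.98)]
```

View pics/o1.png

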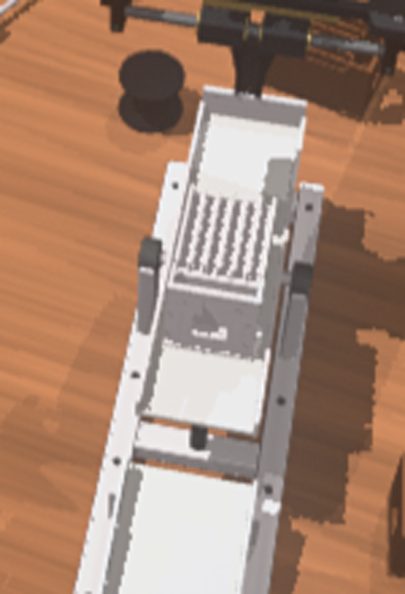

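View pics/o2.png

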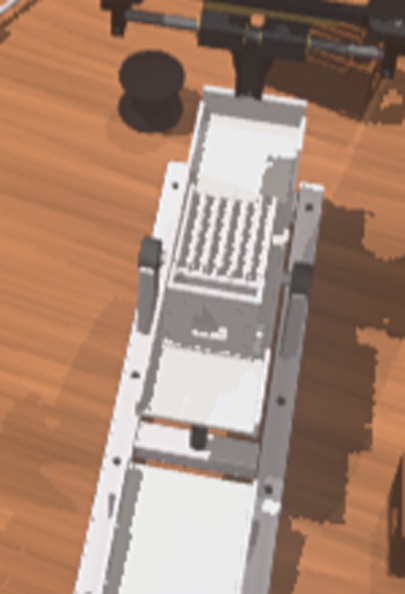

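The tray settled back to rest once the hand was away (shift 0), so the module is right at the threshold and has to go slightly further. I return behind it.

```bash
python3 -m inch '{"dp":[[0,0,4],[10,0,4],[20,0,2],[20,0,0],[20,0,0],[16,0,0],[10,0,0],[5,0,0],[0,0,0],[0,0,0],[0,0,0]],"yaw":[0,0,0,0,0,0,0,0,0,0,0]}' >/dev/null; python3 tilt.py o3;  python3 -m inch '{"dp":[[0,0,3],[0,0,5],[0,0,5],[0,0,2],[0,0,1],[0,0,0],[0,0,0]],"yaw":[0,0,0,0,0,0,0]}' >/dev/null; python3 tilt.py o3
```

```text
t 28.27 along -40.3 lat 0.3 z 156.0 F [ 0.  -0.6 -0.1] along-F -0.1 shift [(0, 0, 0.98), (0, 0, 0.98)]
t 28.9 along -25.3 lat 0.5 z 155.0 F [-0.1 -0.5 -0.1] along-F -0.2 shift [(0, 0, 0.98), (0, 0, 0.98)]
```

View pics/o3.png

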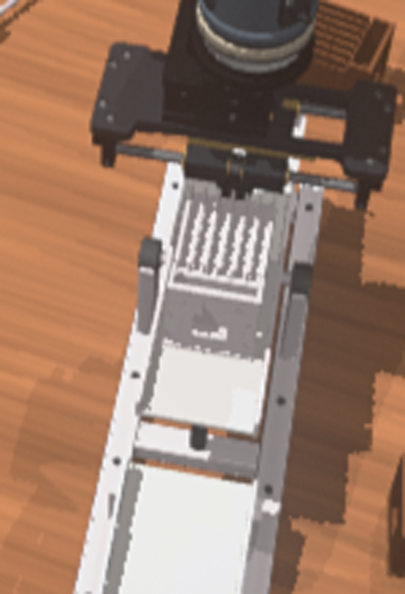

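Pushing near the top of the face adds a small tipping moment. So each nudge will be followed by backing off, which lets only the module's own weight decide.

```bash
python3 -m inch '{"dp":[[0,0,2],[0,0,2],[0,0,1],[0,0,1],[0,0,1],[0,0,1],[0,0,0],[0,0,-4],[0,0,-6],[0,0,0],[0,0,0],[0,0,0]],"yaw":[0,0,0,0,0,0,0,0,0,0,0,0]}' >/dev/null; python3 tilt.py q1 && python3 -m inch '{"dp":[[0,0,5],[0,0,4],[0,0,2],[0,0,1],[0,0,1],[0,0,0],[0,0,-4],[0,0,-6],[0,0,0],[0,0,0],[0,0,0]],"yaw":[0,0,0,0,0,0,0,0,0,0,0]}' >/dev/null && python3 tilt.py q1
```

```text
t 29.95 along -27.0 lat 0.3 z 155.3 F [0.7 0.2 0.8] along-F 0.7 shift [(0, 0, 0.98), (0, 0, 0.98)]
t 30.92 along -24.1 lat 0.4 z 155.3 F [ 1.2 -0.1  0.3] along-F 1.2 shift [(0, 0, 0.98), (0, 0, 0.98)]
```

View pics/q1.png

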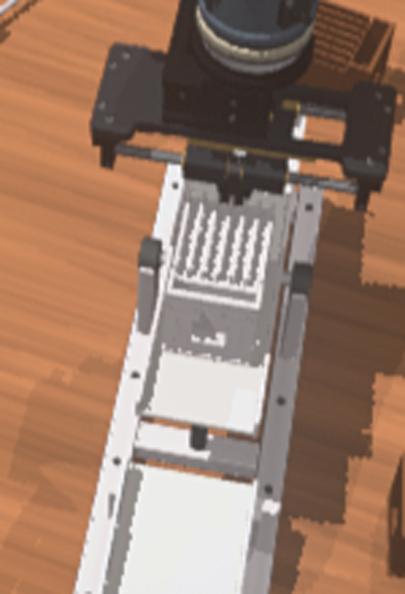

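```bash
python3 -m inch '{"dp":[[0,0,4],[0,0,4],[0,0,2],[0,0,1],[0,0,1],[0,0,1],[0,0,1],[0,0,0],[0,0,-4],[0,0,-6],[0,0,0],[0,0,0],[0,0,0]],"yaw":[0,0,0,0,0,0,0,0,0,0,0,0,0]}' >/dev/null; python3 tilt.py q2 && python3 -m inch '{"dp":[[0,0,4],[0,0,4],[0,0,2],[0,0,1],[0,0,1],[0,0,1],[0,0,1],[0,0,0],[0,0,-4],[0,0,-6],[0,0,0],[0,0,0],[0,0,0]],"yaw":[0,0,0,0,0,0,0,0,0,0,0,0,0]}' >/dev/null && python3 tilt.py q2
```

```text
t 32.05 along -20.1 lat 0.4 z 155.3 F [0.5 0.7 0.9] along-F 0.6 shift [(0, 0, 0.98), (0, 0, 0.98)]
t 33.18 along -16.1 lat 0.4 z 155.3 F [-0.1  1.   0.1] along-F 0.0 shift [(0, 1, 0.68), (0, 3, 0.92)]
```

View pics/q2.png

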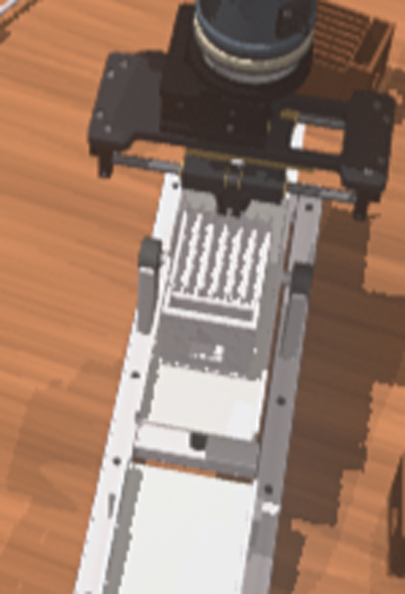

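The tray has dropped 3 px with the hand already off, so its own weight is tipping it. I clear the hand upward.

```bash
python3 -m inch '{"dp":[[-15,0,-5],[-30,0,-5],[-35,0,0],[-25,0,0],[-10,0,0]],"yaw":[0,0,0,0,0]}' >/dev/null; python3 tilt.py r1;  python3 -m inch '{"dp":[[0,0,0],[0,0,0],[0,0,0],[0,0,0],[0,0,0],[0,0,0]],"yaw":[0,0,0,0,0,0]}' >/dev/null; python3 tilt.py r2
```

```text
t 33.65 along -23.9 lat 0.0 z 274.7 F [0.2 0.1 0.7] along-F 0.2 shift [(0, 0, 0.98), (0, 0, 0.98)]
t 34.2 along -26.5 lat 0.5 z 269.0 F [ 0.3 -0.6  0.3] along-F 0.2 shift [(0, 0, 0.98), (0, 0, 0.98)]
```

View pics/r1.png

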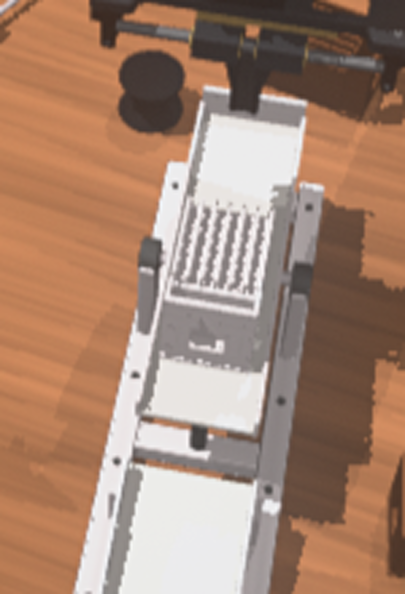

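View pics/r2.png

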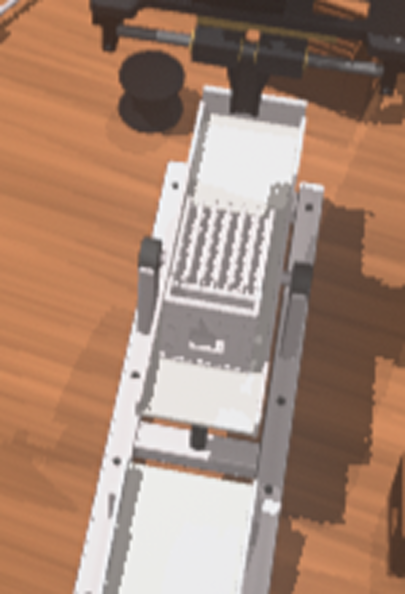

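The tray rocked back again, so that tilt was residual rocking from the nudge. I return and nudge more slowly, holding back about 12 mm to see whether it goes by weight alone.

```bash
python3 -m inch '{"dp":[[10,0,0],[20,0,0],[25,0,0],[25,0,0],[18,0,0],[10,0,0],[5,0,0],[0,0,0],[0,0,4],[0,0,6],[0,0,4],[0,0,2]],"yaw":[0,0,0,0,0,0,0,0,0,0,0,0]}' >/dev/null; python3 tilt.py; python3 -m inch '{"dp":[[0,0,2],[0,0,1],[0,0,0.5],[0,0,0.5],[0,0,0.5],[0,0,0.5],[0,0,0.5],[0,0,0.5]],"yaw":[0,0,0,0,0,0,0,0]}' >/dev/null; python3 tilt.py s1; python3 -m inch '{"dp":[[0,0,-5],[0,0,-7],[0,0,0],[0,0,0],[0,0,0]],"yaw":[0,0,0,0,0]}' >/dev/null; python3 tilt.py s2;  python3 -m inch '{"dp":[[0,0,0],[0,0,0],[0,0,0],[0,0,0]],"yaw":[0,0,0,0]}' >/dev/null; python3 tilt.py s3
```

```text
t 35.25 along -8.7 lat 0.2 z 158.3 F [0.4 0.3 0.5] along-F 0.5 shift [(0, 1, 0.79), (0, 2, 0.94)]
t 35.97 along -4.3 lat 0.4 z 157.0 F [-1.1  0.1 -1.4] along-F -1.0 shift [(0, 3, 0.57), (-1, 5, 0.92)]
t 36.43 along -16.1 lat 0.4 z 157.3 F [ 0.7 -0.4  0.3] along-F 0.6 shift [(0, 3, 0.57), (-1, 5, 0.92)]
t 36.82 along -16.1 lat 0.4 z 157.1 F [ 1.  -0.1  0.4] along-F 0.9 shift [(0, 2, 0.62), (-1, 4, 0.92)]
```

```bash
python3 -m inch '{"dp":[[0,0,4],[0,0,4],[0,0,3],[0,0,1],[0,0,1],[0,0,0.5],[0,0,0.5],[0,0,0.5]],"yaw":[0,0,0,0,0,0,0,0]}' >/dev/null; python3 tilt.py s1; python3 -m inch '{"dp":[[0,0,-5],[0,0,-7],[0,0,0],[0,0,0],[0,0,0]],"yaw":[0,0,0,0,0]}' >/dev/null; python3 tilt.py s2;  python3 -m inch '{"dp":[[0,0,0],[0,0,0],[0,0,0],[0,0,0]],"yaw":[0,0,0,0]}' >/dev/null; python3 tilt.py s3
```

```text
t 37.53 along -1.7 lat 0.4 z 157.1 F [-0.3 -0.5 -0.2] along-F -0.4 shift [(-2, 15, 0.55), (-1, 6, 0.92)]
t 38.0 along -13.7 lat 0.4 z 157.3 F [ 0.1 -0.4  0.3] along-F -0.0 shift [(-2, 15, 0.59), (-1, 8, 0.86)]
t 38.38 along -13.6 lat 0.4 z 157.1 F [ 0.6 -0.   0.2] along-F 0.6 shift [(-1, 15, 0.65), (-2, 11, 0.8)]
```

View pics/s3.png

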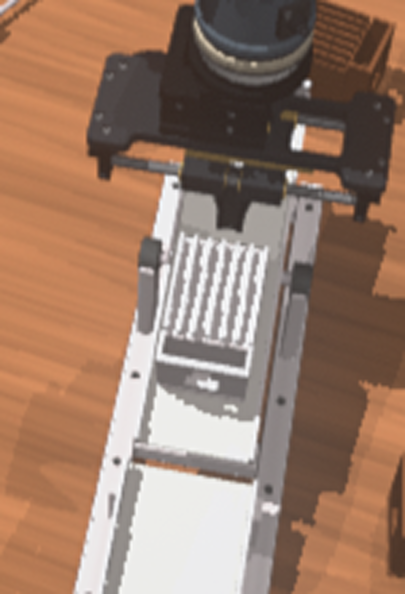

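With the hand off, the tilt keeps growing (6→8→11 px) and the module is sliding away at crop (212,340). I clear the hand.

```bash
python3 -m inch '{"dp":[[-20,0,0],[-35,0,0],[-35,0,0],[-25,0,0],[-10,0,0]],"yaw":[0,0,0,0,0]}' >/dev/null; python3 tilt.py u1;  python3 -m inch '{"dp":[[0,0,-5],[0,0,-15],[0,0,-20],[0,0,-20],[0,0,-20],[0,0,-20],[0,0,-10],[0,0,0],[0,0,0],[0,0,0],[0,0,0],[0,0,0],[0,0,0],[0,0,0],[0,0,0]],"yaw":[0,0,0,0,0,0,0,0,0,0,0,0,0,0,0]}' >/dev/null; python3 tilt.py u2; python3 - <<'E'
from h import *
for n in("scene","top"): cv2.imwrite(f"pics/v_{n}.png",bot.capture(n)["color"][:,:,::-1])
E
```

```text
t 38.85 along -11.6 lat 0.1 z 286.8 F [ 0.6 -0.3  0.9] along-F 0.6 shift [(2, 1, 0.49), (-1, 14, 0.83)]
t 40.15 along -123.5 lat 0.4 z 282.1 F [ 0.1 -0.3 -0. ] along-F 0.1 shift [(0, 0, 0.98), (0, 0, 0.95)]
```

View pics/u1.png

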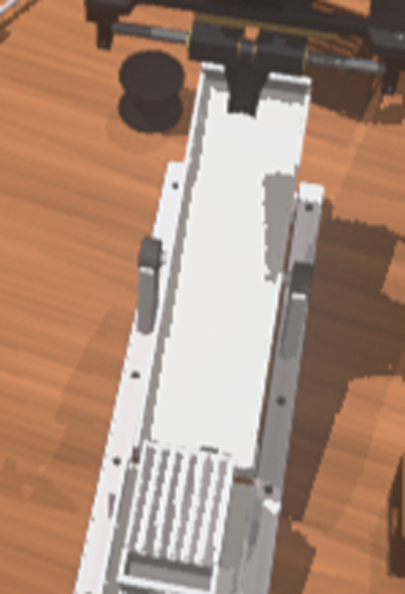

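View pics/v_scene.png

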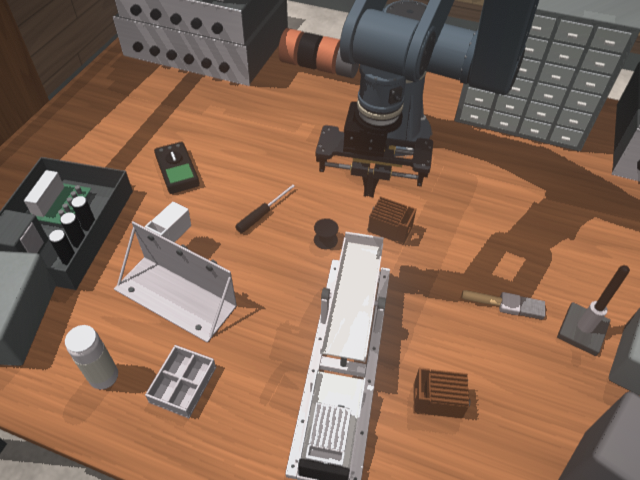

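View pics/v_top.png

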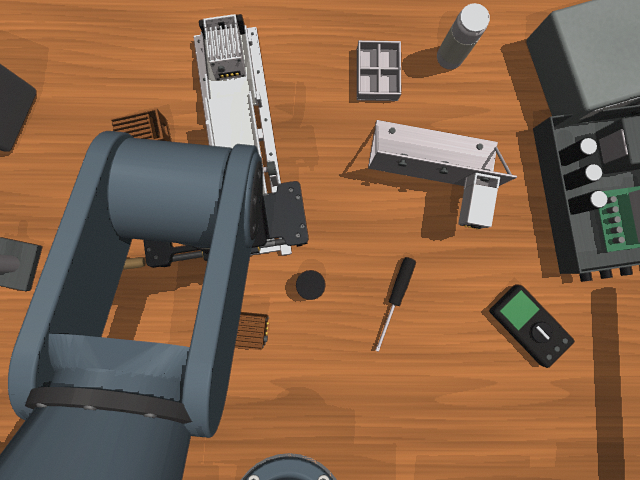

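The module lies at the bumper, at scene (330,432) / top (224,45). The tray is back at rest (shift 0), the choke is still hanging, and nothing else has moved. One last check of position and stillness before handing in.

```bash
python3 -m inch '{"dp":[[0,0,0],[0,0,0],[0,0,0],[0,0,0],[0,0,0],[0,0,0]],"yaw":[0,0,0,0,0,0]}' >/dev/null; python3 - <<'E'
from h import *
im=bot.capture("scene")["color"][:,:,::-1];tp=bot.capture("top")["color"][:,:,::-1]
o=cv2.imread("pics/v_scene.png");print("motion",np.abs(o[380:,280:380].astype(int)-im[380:,280:380]).mean())
cv2.imwrite("pics/w1.png",cv2.resize(im[390:480,280:380],None,fx=5,fy=5,interpolation=cv2.INTER_CUBIC))
cv2.imwrite("pics/w2.png",cv2.resize(tp[5:95,180:280],None,fx=5,fy=5,interpolation=cv2.INTER_CUBIC))
for ox in(240,250,260):
  t=np.radians(13);r=[]
  for x,y,z in((-42,-30,66),(-42,30,66),(48,-30,66),(48,30,66)):
    q=AX*[1,1,0]+EX*(ox+x*np.cos(t)+z*np.sin(t))/1e3+EY*y/1e3+np.array([0,0,(37-x*np.sin(t)+z*np.cos(t))/1e3])
    r.append((((proj("scene",q)-[280,390])*5).round().tolist(),((proj("top",q)-[180,5])*5).round().tolist()))
  print(ox,r)
E
python3 tgt.py
```

```text
motion 0.4147
240 [([178.0, 40.0], [307.0, 252.0]), ([355.0, 74.0], [142.0, 275.0]), ([125.0, 320.0], [282.0, 54.0]), ([308.0, 358.0], [121.0, 76.0])]
250 [([173.0, 68.0], [303.0, 226.0]), ([350.0, 103.0], [138.0, 249.0]), ([118.0, 351.0], [278.0, 29.0]), ([303.0, 390.0], [118.0, 50.0])]
260 [([167.0, 96.0], [299.0, 200.0]), ([346.0, 132.0], [134.0, 222.0]), ([112.0, 383.0], [274.0, 3.0]), ([298.0, 422.0], [114.0, 25.0])]
t 40.9 p [503.9  67.  282.1] yang 99.4 xax [ 0. -0. -1.] F [ 0.29  0.39 -1.18] op 0.6 q [  -5.    17.8   95.1   -0.    67.1 -104.4]
```

View pics/w1.png

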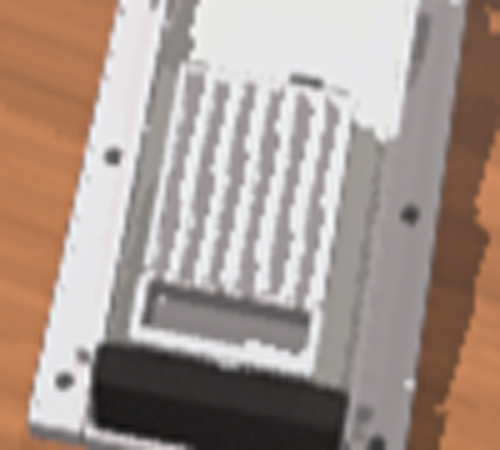

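View pics/w2.png

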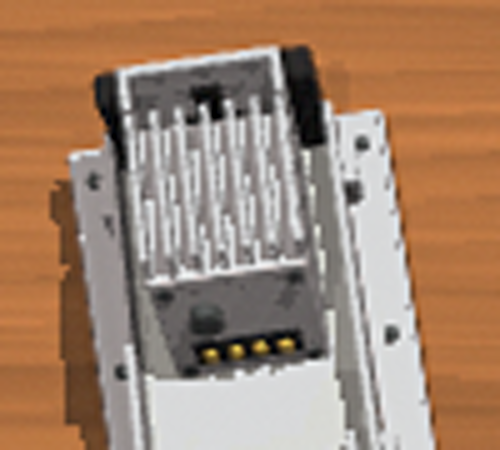

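The module sits square against the bumper with its origin at about 240–250 mm (230–265 required), and it is still. I hand it in.

```bash
python3 -c "
from rig import bot
print(bot.hand_in())"
```

```text
the job is handed in; nothing more can be done
None
```

I unhooked the finned module (raised 21.7 mm, then drawn straight off), set it down on the tray's near half and let go. I then nudged it forward in 1–4 mm bits, with push readings of about 2 N or less, until its weight tipped the tray. It slid down to the bumper. The job took about 41 s on the robot's clock.

**Last checks:**
- The module rests square against the bumper with its origin at about 240–250 mm (230–265 required), and it is still.
- The tray is back at 0 and the choke is still hanging.
- The spool, the driver and the brown look-alikes show no change in the pictures.
- The hand is clear, with about 1 N or less on the wrist.

**What disagreed:**
- **Early tilts:** twice the tray tilted slightly and I took the hand away, but it rocked back. My light push near the top of the face was helping it tip. I returned and nudged slightly further, backing off about 12 mm each time, until it went over with the hand off.
- **Height readings:** heights triangulated from the cameras came out about 3 mm low at 120–130 mm. This was within what the grasp and placing could tolerate.

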